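Weigh the rock-core discs on the beam balance and put them away

TASK

Weigh the rock-core discs from the tray: put all of them together on the balance pan, slide the poise along the notched beam until the pointer stands on its centre line, and let the beam hang there free and untouched for a good second so that I can note the weight. Then put the discs in the open top drawer of the specimen cabinet, shut it fully and run the poise fully home to zero. Last of all, when everything is put away, turn the status sign half a turn so that its green face squarely shows to the aisle instead of the red one; leave the other things on the bench where they are.

Things in the scene. Friction and masses are not known exactly. Their poses are not given: they have to be found in the camera images.
- balance: top-pan beam balance, 510 mm long, grey cast base 22 mm high, fixed. Origin on the bench below the beam's pivot; z up; +y runs along the notched aluminium beam from the pivot to the pointer; the pan is on the -y side. The level beam lies 60 mm above the bench (toothed top edge 68 mm). The white index post past the beam's end is 106 mm high, the two cheeks at the pivot 76 mm.
- beam (a joint): tilt of the beam, rad. 0: orange pointer tip on the thick black centre line of the white index post. Positive: pointer up, pan down (load too heavy: poise must go outwards); negative: pointer down. Stops at -0.04, 0.04. At rest between the stops 1 mm of poise travel tilts it 0.0025 rad; settles about 1 s after being let go. The tip, 300 mm from the pivot, moves 3 mm for 0.01 rad.
- poise (a joint): travel of the poise along the beam, m. 0: home at its stop nearest the pivot (zero weight, 45 mm from the pivot); grows towards the pointer, to 0.20. The fine notches (5 mm, 10 g each) do not hold it at set places: it drags with about 1.5 N and stays where it is left. In balance 1 mm of travel weighs 2 g on the pan; with an empty pan the beam is level with the poise home.
- poise_knob (a point): middle of the poise's black knurled knob: upright cylinder, 25 mm diameter, 30 mm high, standing on the 30 x 30 mm steel poise block; the knob reaches from 15 mm below this point (top of the block) to 15 mm above it. Rises and falls with the beam by up to 10 mm.
- pan_floor (a point): centre of the upper face of the round steel pan: 150 mm inside diameter, rim 6 mm above the floor. The pan stays level, 92 mm above the bench when the beam is level, and sinks or rises up to 4 mm. It does not matter where on the pan a load stands. Its axes are those of the balance.
- cabinet_drawer0 (a joint): opening of the top drawer of the small grey two-drawer specimen cabinet (white drawer fronts; 220 mm deep, 240 mm wide, 150 mm high, fixed; its front looks roughly to the robot), m: 0 shut (front flush with the cabinet), up to 0.149 open. Slides with about 1 N of friction (more when moved fast) and stays where it is left.
- cabinet_drawer0_handle (a point): middle of the top drawer's bar handle (120 mm long, across the front, 35 mm ahead of the front's face), 112 mm above the bench; moves with the drawer
- drawer_floor (a point): point on the top drawer's inner floor, half way across, 40 mm behind the inner face of its front, 85 mm above the bench; moves with the drawer; its -x axis is the way it opens, z up. Inside, the drawer is 175 mm long (x from -40 to +135 mm of this point) and 198 mm wide (y +-99 mm), walls 43 mm above the floor. Open by d, the cabinet (150 mm high) covers it beyond x = d - 46 mm.
- sign_stand: fixed black foot of the status sign, 75 mm (x) x 60 mm (y) x 14 mm, with a thin upright spindle. Origin under the spindle. Its +x side looks towards the aisle.
- sign (a joint): turn of the sign panel about the upright spindle, rad, anticlockwise from above positive. 0: panel parallel to the foot's y axis, red face to the aisle (+x of the foot), green to the robot. pi or -pi: green face to the aisle. Turns stiffly (0.03 N m) both ways and stays; stops at -3.7 and 3.7.
- sign_top (a point): middle of the panel's top edge, on the turning axis, 130 mm above the bench; its x axis is the normal of the red face. Panel 92 mm wide, 80 mm high, 10 mm thick, a red face (white bar) and a green face (white circle line), nothing above it.
- tray: shallow aluminium specimen tray, 90 x 220 mm (x, y), rim 8 mm high, floor 3 mm thick, fixed. Origin under its centre.
- disc1: tan rock-core disc, 40 mm diameter, 24 mm thick, roughly 80 g (each differs by up to 15 percent). Origin at the centre of its underside, z up its axis. May be absent.
- disc2: grey rock-core disc, 40 mm diameter, 24 mm thick, roughly 80 g (each differs by up to 15 percent). Origin at the centre of its underside, z up its axis. May be absent.
- disc3: rust red rock-core disc, 40 mm diameter, 24 mm thick, roughly 80 g (each differs by up to 15 percent). Origin at the centre of its underside, z up its axis. May be absent.
- disc4: grey-green rock-core disc, 40 mm diameter, 24 mm thick, roughly 80 g (each differs by up to 15 percent). Origin at the centre of its underside, z up its axis. May be absent.
- check_weight: brass check weight with a neck and knob, 30 mm diameter, 42 mm high; bystander, origin at the underside's centre.
- oil_bottle: small amber bottle with black cap, 32 mm diameter, 70 mm high; bystander, origin at the underside's centre.
- dish: shallow glass dish, 90 mm diameter, 16 mm high; bystander, origin at the underside's centre.
- slide_box: flat blue box for slides, 88 x 150 x 34 mm; bystander, origin at the underside's centre.
- loupe: black and steel hand loupe, 32 mm diameter, 30 mm high; bystander, origin at the underside's centre.
- soft_brush: soft brush, 160 mm long, lying on the bench; bystander, origin at its underside.

How it is judged:
By the outcome, as a careful person would: the job done as asked, in the order asked, and still so for the second after the job is handed in, with the robot touching nothing.
Of disc1, disc2, disc3, disc4 only 2 to 4 are there at a start; the rules pass over those that are not, and their reading is None.
At some moment in a run one of disc1, disc2, disc3, disc4 may be knocked a few centimetres aside while the robot is not near it.
It also fails if it takes over 210 s, if anything falls off the work surface, if the arm or the gripper's body presses on something with over 40 N, if the wrist force passes 120 N, or if a joint passes its speed limit or range.

ROBOT

A 7-joint arm with a two-finger parallel gripper is mounted at the origin on the work surface. World frame = base frame: x ahead of the robot, y to its left, z up, the work surface at z = 0. Lengths are in m, angles in rad, forces in N, time in s.
With the tool pointing down it reaches from about 0.425 to 1.025 m from the base axis. Payload 9.4 kg.
Tool frame: the origin (TCP) lies between the finger pads; the fingertips stand 14 mm ahead of it and the grasp point (between the pads) lies 5 mm behind it; z points along the fingers, y is the direction in which the jaws open and shut (so a half turn about z gives the same grasp; the last joint's range is limited). The gripper opens to 85 mm and grips with 20 to 120 N. Pads are 22 mm wide; open, the fingers measure 114 mm over their backs; the gripper's body (76 mm by 85 mm) begins 54 mm behind the grasp point. The pads swing forward as they close: fully open they stand 13 mm farther back than shut.
Start: joints at [-1.284, 0.599, -0.003, 1.599, 0.002, 0.943, -0.08], TCP at [0.258, 0.678, 0.245] pointing down, gripper open.
Joint ranges: [-2.57, 2.57], [-0.35, 1.97], [-1.29, 1.29], [0.11, 2.56], [-1.05, 4.19], [0.11, 1.86], [-2.63, 2.63]. Speed limits (rad/s): [2.22, 2.22, 3.01, 3.01, 3.14, 3.14, 3.14].

INTERFACE

Orientations are given as a rotation vector (axis times angle).
In Python, from cell import robot, eyes gives the robot as it stands.
- The arm moves only by the shell command python3 -m jog 'ROWS'. ROWS is JSON, a list of rows, each a list of 7 numbers: the shift along the world's x, y, z in cm, then the turn, a rotation vector about the world's x, y, z in rad, then the opening in per cent of the stroke, from 0 (shut) to 100 (fully open). In form: [[x, y, z, wx, wy, wz, gripper], ...]. A call has 1 to 5 rows; each row shifts and turns the commanded pose from where the row before left it; what a row does not reach is not made up. A row lasts 1/10 s, in which the tool goes at most 50 mm and 8.59 degrees, less where a joint would pass 70% of its speed; a pose out of reach is approached as far as the arm can. A call is refused whole if a number of a shift passes 5 or a number of a turn 0.15, either way. A call with a gripper value outside its range is refused whole. The fingers move at their own pace and stop on an object; the grip force is fixed at half the most. Time passes only in rows, so rows that do not move let the fingers close. It gives the time, the measured TCP pose, the force and the opening at its end, in the units of the state.
- robot.state(): the state, without advancing time (a new reading comes with each control period).
- eyes.get_image(name): name is "scene" or "top" or "wrist"; returns a dict with "frame" (420x560x3 uint8, red, green, blue), "z_map" (420x560 float32, m along the optical axis (not along the pixel's ray), 0 where there is no reading), "intrinsics" (3x3 intrinsics, pixels), "origin" and "rotation" of the camera in the world. Camera axes: x right, y up, looking along -z (the intrinsics and any distortion apply to the point x, -y, -z); pixel columns grow to the right and rows downward; lengths in m; the calibration is good to about 2 mm. A picture is of the moment at which its call begins.
- robot.close_job(): hands the job in, once; it reports no verdict.
The state is a dict: "t": time; "joint_pos": joint angles; "qd": joint speeds; "joint_torque": joint torques, N m; "tcp_pos": TCP position; "orientation": TCP orientation; "contact_force": force on the tool from outside, world axes, zero at the start; "ft_torque": the same for the moment, N m; "grip_width": finger opening in m.
Only numpy, scipy, OpenCV 4.12 (cv2) and the standard library are available. Lean on these libraries where they do the work, as an engineer would, in place of code of your own. Each camera call takes 0.05 s, during which the arm holds its last target.

## Working session

There is one attempt and no reset: what is moved stays moved. The work goes in short steps, Python scripts to look and compute and a shell command to move; the robot and the scene stay as the last step left them, time stands still between calls to the robot, and variables do not carry over. Pictures are saved under pics/ and viewed, and the job is handed in when it is done.

```bash
ls; mkdir -p pics
python3 - <<'E'
from cell import robot, eyes
import cv2
print(robot.state())
for n in ["scene","top","wrist"]:
    d=eyes.get_image(n)
    cv2.imwrite(f"pics/{n}0.png",d["frame"][:,:,::-1])
    print(n,d["intrinsics"],d["origin"],d["rotation"])
E
```

```text
pics
{'t': 0.0, 'joint_pos': array([-1.28367912,  0.60013181, -0.00255599,  1.60013649,  0.00181937,
        0.94290856, -0.07978208]), 'qd': array([-0.00179425,  0.00022076,  0.0009728 ,  0.00081031,  0.00011634,
        0.00185566, -0.00160732]), 'joint_torque': array([ 3.42434987e-04, -7.76430988e+01,  1.56427760e+00, -2.58023536e+01,
        1.22311088e-02,  8.82890221e-03, -1.50105473e-05]), 'tcp_pos': array([0.25783584, 0.67711389, 0.24440957]), 'orientation': array([-5.68159766e-01, -3.08965205e+00,  2.47619806e-03]), 'contact_force': array([ 0.54927536, -0.68734732, -0.27941253]), 'ft_torque': array([-0.02716229,  0.04908791,  0.00750763]), 'grip_width': 0.08542134587393492}
scene [[460.35079287   0.         278.1444591 ]
 [  0.         460.35079287 210.03443663]
 [  0.           0.           1.        ]] [1.12048108 0.95540373 0.8602076 ] [0.3562744  1.23098741 2.31991112]
top [[392.59456622   0.         275.21907113]
 [  0.         392.59456622 206.40019807]
 [  0.           0.           1.        ]] [0.41019308 0.03038204 1.17840765] [ 0.09093318 -0.13563195 -1.55621525]
wrist [[299.7573824   0.        279.5587817]
 [  0.        299.7573824 210.7044573]
 [  0.          0.          1.       ]] [0.18281644 0.70419754 0.37320624] [-0.28125672 -0.19072047  1.19594698]
```

View pics/top0.png

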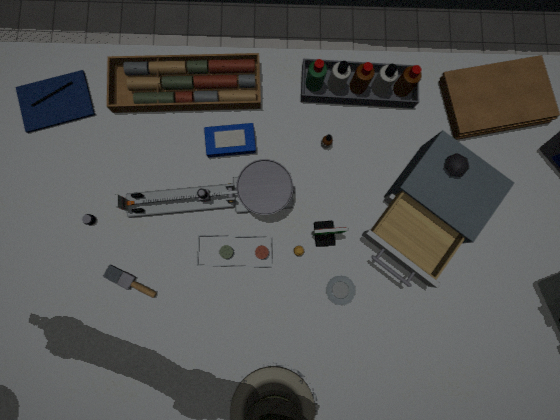

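View pics/scene0.png

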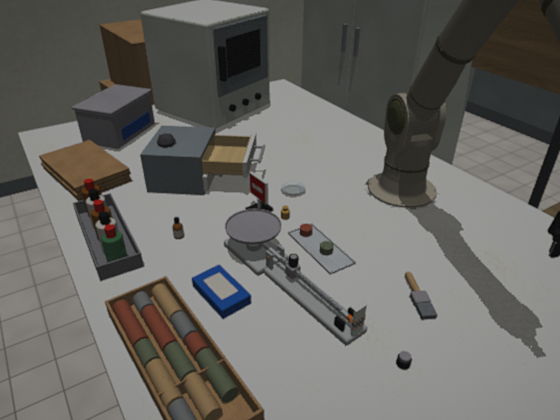

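View pics/wrist0.png

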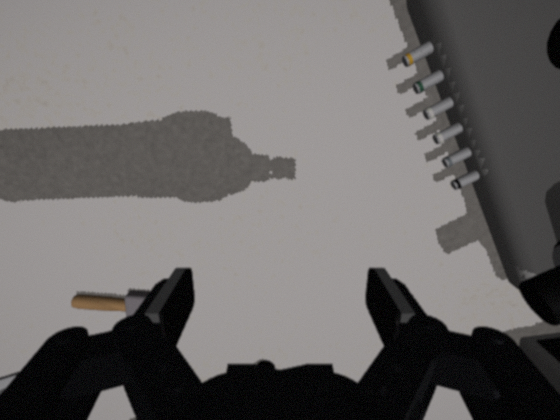

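The top view shows two discs in the tray, grey-green (226,252) and red (262,252). The pan is at (265,187), the poise at (203,194), the sign at (326,233) and the open drawer at (415,238). Next I'll measure them.

```bash
cat > h.py <<'E'
from cell import robot, eyes
import numpy as np, cv2
from scipy.spatial.transform import Rotation as R
def cam(n):
    d=eyes.get_image(n); d["Rm"]=R.from_rotvec(d["rotation"]).as_matrix(); return d
def cloud(d):
    z=d["z_map"]; K=d["intrinsics"]; v,u=np.mgrid[0:z.shape[0],0:z.shape[1]]
    P=np.stack([(u-K[0,2])/K[0,0]*z,-(v-K[1,2])/K[1,1]*z,-z],-1)
    W=P@d["Rm"].T+d["origin"]; W[z==0]=np.nan; return W
def ray(d,u,v,h):
    K=d["intrinsics"]; r=d["Rm"]@np.array([(u-K[0,2])/K[0,0],-(v-K[1,2])/K[1,1],-1])
    return d["origin"]+r*(h-d["origin"][2])/r[2]
def proj(d,p):
    K=d["intrinsics"]; c=d["Rm"].T@(np.array(p)-d["origin"]); return K[0,0]*c[0]/-c[2]+K[0,2], K[1,1]*-c[1]/-c[2]+K[1,2]
def save(d,name,crop=None,s=1):
    f=d["frame"][:,:,::-1]
    if crop: a,b,c,e=crop; f=f[b:e,a:c]
    cv2.imwrite("pics/"+name,cv2.resize(f,None,fx=s,fy=s,interpolation=cv2.INTER_CUBIC))
def st():
    s=robot.state(); print("t",round(s["t"],2),"tcp",s["tcp_pos"].round(4),"F",s["contact_force"].round(1),"w",round(s["grip_width"],4)); Rm=R.from_rotvec(s["orientation"]).as_matrix(); print("z",Rm[:,2].round(3),"y",Rm[:,1].round(3),"yaw_y",round(np.arctan2(Rm[1,1],Rm[0,1]),4)); return s
E
python3 - <<'E'
from h import *
d=cam("top"); W=cloud(d)
save(d,"t1.png",(100,110,370,310),2.9); save(d,"t2.png",(310,110,530,320),2.8)
hsv=cv2.cvtColor(d["frame"],cv2.COLOR_RGB2HSV)
for n,(u,v) in dict(green=(226,252),red=(262,252),pan=(265,187),knob=(203,194),drawer=(415,238),bench=(300,330),sign=(327,231),post=(124,202),handle=(388,270)).items():
    print(n,W[v,u].round(4), hsv[v,u])
st()
# plane segmentations
def comp(mask,mn=20):
    n,l,s,c=cv2.connectedComponentsWithStats(mask.astype(np.uint8))
    return [(s[i],c[i],l==i) for i in range(1,n) if s[i][4]>=mn]
Z=W[...,2]
print("pan level")
for s,c,m in comp((Z>.08)&(Z<.11),60): print(s,c.round(1),np.nanmedian(W[m],0).round(3), cv2.minAreaRect(W[m][:,:2].astype(np.float32)))
print("disc level")
for s,c,m in comp((Z>.02)&(Z<.035)&(hsv[...,1]>50),30): print(s,c.round(1),np.nanmedian(W[m],0).round(3))
E
```

```text
green [0.4421 0.1398 0.0302] [44 44 75]
red [0.4433 0.0356 0.0245] [  6 129  93]
pan [0.6218 0.0294 0.0995] [114  14  91]
knob [0.5992 0.201  0.1006] [120  13  78]
drawer [ 0.4852 -0.3946  0.0839] [ 21  98 101]
bench [ 0.2193 -0.0782 -0.0033] [ 90  11 113]
sign [ 0.4982 -0.1388  0.1289] [ 75   9 109]
post [0.5804 0.4318 0.0572] [25 61 25]
handle [ 0.396  -0.3041  0.1187] [120   8  64]
t 0.2 tcp [0.2579 0.6773 0.2447] F [-0.6 -0.1 -0.1] w 0.0854
z [-0.    -0.001 -1.   ] y [ 0.356  0.935 -0.001] yaw_y 1.207
pan level
[308  61  19  21 222] [316.4  72.7] [ 0.962 -0.113  0.104] ((0.9711370468139648, -0.11860717087984085), (0.05424807593226433, 0.047539710998535156), 75.53116607666016)
[331  62  20  21 229] [339.8  74. ] [ 0.96  -0.182  0.104] ((0.9693545699119568, -0.18871718645095825), (0.054653048515319824, 0.050874754786491394), 68.44593048095703)
[355  63  20  22 233] [363.2  75.2] [ 0.958 -0.251  0.104] ((0.9669999480247498, -0.25786980986595154), (0.05477890372276306, 0.050054457038640976), 61.75259017944336)
[378  65  20  21 231] [386.4  76.5] [ 0.955 -0.32   0.104] ((0.96400648355
[... 2041 characters left out ...]
243 0.03 ]
[440  77  17  60 102] [448.2 106.2] [ 0.901 -0.539  0.026]
[306  81  16  10  37] [312.1  86.9] [ 0.952 -0.112  0.03 ]
[350  82  16  12  41] [355.8  88.8] [ 0.949 -0.245  0.029]
[394  83  15  13  45] [399.   90.9] [ 0.943 -0.382  0.028]
[163  85  31   5  51] [178.8  88.2] [0.94  0.297 0.029]
[195  85  43   4  89] [215.7  87.1] [0.947 0.185 0.03 ]
[128  88  29   3  62] [140.8  89. ] [0.935 0.415 0.03 ]
[109 104 152   7 304] [185.1 107. ] [0.881 0.279 0.027]
[204 123  52  33 746] [229.7 139.8] [0.774 0.139 0.033]
[548 156  12  14  30] [554.3 161.9] [ 0.728 -0.859  0.03 ]
[255 246  14  13 140] [261.5 252. ] [0.443 0.037 0.027]
[294 246  10  10  40] [297.8 250.6] [ 0.447 -0.067  0.027]
```

```bash
echo
```

```text
(no output)
```

View pics/t1.png

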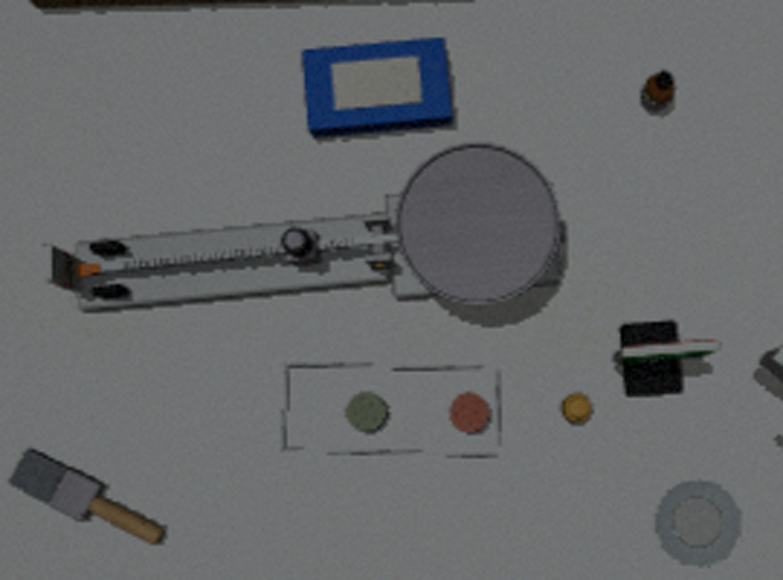

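View pics/t2.png

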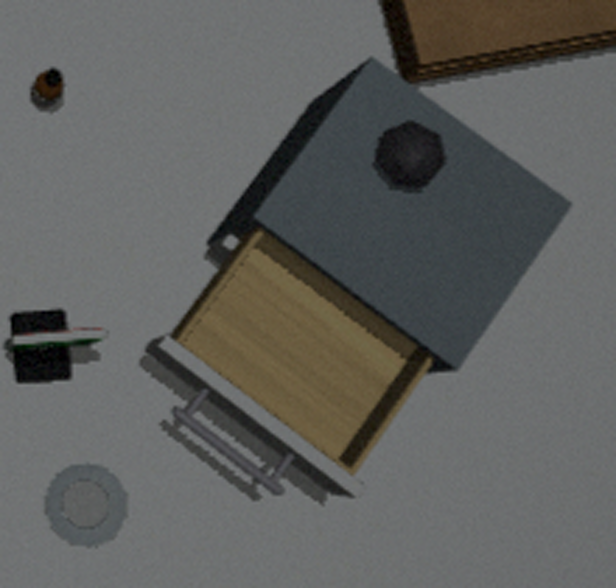

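Top view: tray with two discs, crop pixels (366,411) and (470,411). The poise is not at home. The sign's red side faces +x. The drawer opens towards the upper left of the robot's view. Now precise rays at known heights, from both cameras.

Run:
```python
from h import *
for n in ["top","scene"]:
    d=cam(n); hsv=cv2.cvtColor(d["frame"],cv2.COLOR_RGB2HSV).astype(int); W=cloud(d)
    H,S,V=hsv[...,0],hsv[...,1],hsv[...,2]
    def best(mask,near,h,name,mn=8):
        k,l,s,c=cv2.connectedComponentsWithStats(mask.astype(np.uint8))
        out=[]
        for i in range(1,k):
            if s[i][4]<mn: continue
            p=ray(d,c[i][0],c[i][1],h)
            if np.hypot(*(p[:2]-near))<.06: out.append((s[i][4],c[i].round(1),p.round(4)))
        print(n,name,out)
    if n=="top":
        best((H>30)&(H<60)&(S>30),(.443,.14),.027,"green"); best(((H<12))&(S>95),(.443,.037),.027,"red")
    else:
        best((H>25)&(H<65)&(S>40)&(V>40),(.443,.14),.02,"green"); best(((H<12))&(S>80),(.443,.037),.02,"red")
        save(d,"s1.png",(200,180,420,350),3.5)
d=cam("top");W=cloud(d);Z=W[...,2]
# drawer edges & handle: top pts
for lo,hi,u0,u1,v0,v1,nm in [(.105,.14,355,440,235,300,"handle"),(.115,.14,310,350,220,245,"sign"),(.14,.165,380,520,130,250,"cab")]:
    m=np.zeros(Z.shape,bool); m[v0:v1,u0:u1]=True; m&=(Z>lo)&(Z<hi)
    P=W[m]; print(nm,m.sum(),P.mean(0).round(4),cv2.minAreaRect(P[:,:2].astype(np.float32)))
# foot, dark
V=cv2.cvtColor(d["frame"],cv2.COLOR_RGB2GRAY); m=np.zeros(Z.shape,bool); m[215:250,308:342]=True; m&=(V<32)
ys,xs=np.where(m); r=cv2.minAreaRect(np.stack([xs,ys],1).astype(np.float32)); print("foot",m.sum(),r,ray(d,*r[0],.014))
```

```text
top green [(np.int32(136), array([225.9, 251.6]), array([0.4433, 0.1403, 0.027 ]))]
top red [(np.int32(131), array([261.4, 251.9]), array([0.4434, 0.0372, 0.027 ]))]
scene green [(np.int32(87), array([326.4, 245.7]), array([0.4384, 0.135 , 0.02  ]))]
scene red [(np.int32(123), array([305.5, 229.4]), array([0.4443, 0.0369, 0.02  ]))]
handle 1071 [ 0.4157 -0.342   0.1266] ((0.4135388731956482, -0.3352263569831848), (0.22617581486701965, 0.08575254678726196), 63.29651641845703)
sign 153 [ 0.501 -0.149  0.128] ((0.5015987753868103, -0.15048131346702576), (0.011618288233876228, 0.0917622521519661), 5.199143409729004)
cab 6205 [ 0.62   -0.4901  0.1491] ((0.5685744285583496, -0.44826820492744446), (0.24142764508724213, 0.3538351356983185), 52.68403244018555)
foot 391 ((327.5, 233.0), (24.0, 27.0), 90.0) [ 0.5018595  -0.15871902  0.014     ]
```

View pics/s1.png

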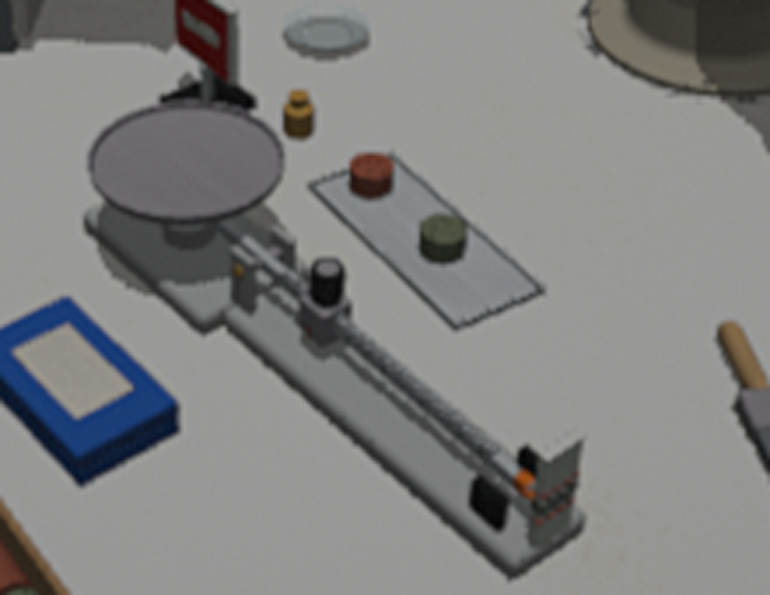

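```bash
python3 -m jog '[[1.5,-4.3,0,0,0,-0.1,61],[1.5,-4.3,0,0,0,-0.1,61],[1.5,-4.3,0,0,0,-0.1,61],[1.5,-4.3,0,0,0,-0.1,61],[1.5,-4.3,0,0,0,-0.1,61]]'; python3 -m jog '[[1.5,-4.3,0,0,0,-0.1,61],[1.5,-4.3,0,0,0,-0.1,61],[1.5,-4.3,-1,0,0,-0.1,61],[1.5,-4.3,-1,0,0,-0.1,61],[1.5,-4.3,-1,0,0,-0.1,61]]'
```

```text
t: 0.85
tcp_pos: [0.3334, 0.4608, 0.2455]
orientation: [1.321, 2.85, 0.001]
contact_force: [0.8, 0.8, 0.2]
grip_width: 0.0522
t: 1.35
tcp_pos: [0.4084, 0.2461, 0.2154]
orientation: [1.984, 2.435, 0.002]
contact_force: [0.2, 1.3, 0.2]
grip_width: 0.052
```

```bash
python3 -m jog '[[1.2,-3.6,-2.5,0,0,-0.1,61],[1.2,-3.6,-2.5,0,0,-0.1,61],[1.1,-3.4,-2.5,0,0,0,61],[0,0,0,0,0,0,61]]'
python3 - <<'E'
from h import *
st(); d=cam("wrist"); save(d,"w1.png")
E
```

```text
t: 1.75
tcp_pos: [0.4433, 0.1361, 0.1383]
orientation: [2.222, 2.22, -0.006]
contact_force: [-1.1, 0.5, 0.7]
grip_width: 0.0519
t 1.75 tcp [0.4433 0.1361 0.1383] F [-1.1  0.5  0.7] w 0.0519
z [-0.002 -0.003 -1.   ] y [ 1.    -0.001 -0.002] yaw_y -0.001
```

View pics/w1.png

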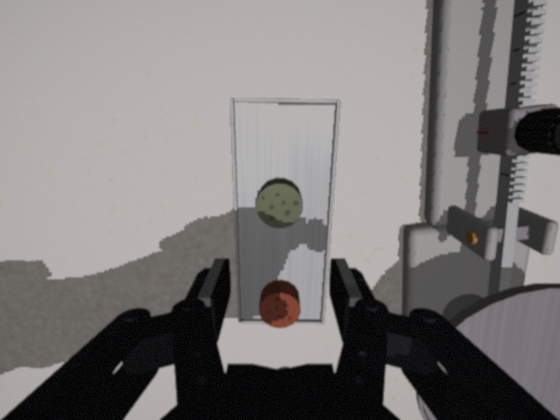

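The wrist view shows the green disc at (280,203) and the red one at (280,303). I'll compute their positions.

```bash
cat >> h.py <<'E'
def discs(n="wrist",h=.027,mn=60):
    d=cam(n); hsv=cv2.cvtColor(d["frame"],cv2.COLOR_RGB2HSV).astype(int); H,S,V=hsv[...,0],hsv[...,1],hsv[...,2]
    out={}
    for name,m in dict(green=(H>27)&(H<60)&(S>40)&(V>30),red=(H<12)&(S>95)&(V>45)).items():
        k,l,s,c=cv2.connectedComponentsWithStats(m.astype(np.uint8))
        out[name]=[(int(s[i][4]),c[i].round(1).tolist(),ray(d,*c[i],h).round(4).tolist()) for i in range(1,k) if s[i][4]>mn]
    return d,out
E
python3 - <<'E'
from h import *
d,o=discs(); print(o); print(proj(d,(.4433,.1403,.027)))
E
```

```text
{'green': [(1618, [279.2, 205.9], [0.4428, 0.1416, 0.027])], 'red': [(1260, [280.2, 308.4], [0.4438, 0.0395, 0.027])]}
(np.float64(279.79461855692466), np.float64(207.4309487996541))
```

```bash
python3 -m jog '[[0,0.4,-4,0,0,0,61],[0,0,-4,0,0,0,61],[0,0,-3,0,0,0,61],[0,0,-1.2,0,0,0,61],[0,0,0,0,0,0,61]]'; python3 -m jog '[[0,0,0,0,0,0,30],[0,0,0,0,0,0,30],[0,0,0,0,0,0,30],[0,0,0,0,0,0,30]]'
```

```text
t: 2.35
tcp_pos: [0.4429, 0.1478, 0.0205]
orientation: [-2.209, -2.23, 0.003]
contact_force: [-0.3, 0.6, 0.1]
grip_width: 0.0524
t: 2.75
tcp_pos: [0.4437, 0.1466, 0.0223]
orientation: [-2.212, -2.229, -0.001]
contact_force: [-0.5, 1.9, 8.6]
grip_width: 0.0379
```

Run:
```python
from h import *
s=st(); d,o=discs(); save(d,"w2.png"); print(o)
```

```text
t 2.75 tcp [0.4437 0.1466 0.0223] F [-0.5  1.9  8.6] w 0.0379
z [-0.     0.001 -1.   ] y [ 1.     0.008 -0.   ] yaw_y 0.0077
{'green': [(4468, [279.8, 296.2], [0.4441, 0.1409, 0.027])], 'red': []}
```

View pics/w2.png

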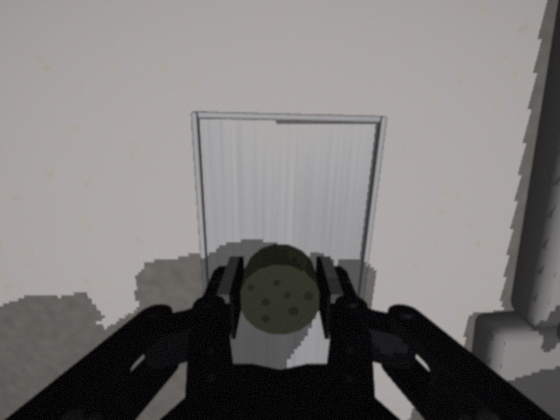

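```bash
python3 -m jog '[[0,0,0.4,0,0,0,61],[0,0,0,0,0,0,61],[0,-0.5,0,0,0,0,61],[0,0,0,0,0,0,61],[0,0,0,0,0,0,40]]'; python3 -m jog '[[0,0,0,0,0,0,30],[0,0,0,0,0,0,30],[0,0,0,0,0,0,30],[0,0,2,0,0,0,30],[0,0,2,0,0,0,30]]'
python3 - <<'E'
from h import *
s=st(); d,o=discs(); save(d,"w3.png"); print(o)
E
```

```text
t: 3.3
tcp_pos: [0.4432, 0.1406, 0.0253]
orientation: [-2.213, -2.227, 0.002]
contact_force: [-2.4, -1.4, 26.3]
grip_width: 0.0393
t: 3.8
tcp_pos: [0.4429, 0.1406, 0.0653]
orientation: [-2.213, -2.227, 0.004]
contact_force: [0.5, -0.3, -0.5]
grip_width: 0.0374
t 3.8 tcp [0.4429 0.1406 0.0653] F [ 0.5 -0.3 -0.5] w 0.0374
z [-0.004 -0.    -1.   ] y [ 1.     0.006 -0.004] yaw_y 0.0064
{'green': [(4978, [279.9, 277.9], [0.4433, 0.119, 0.027])], 'red': [(361, [281.3, 361.2], [0.4447, 0.0523, 0.027])]}
```

View pics/w3.png

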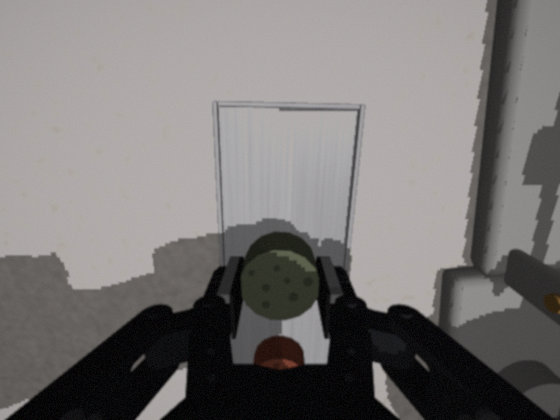

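```bash
python3 -m jog '[[0,0,4,0,0,0,30],[3,-1.5,4,0,0,0,30],[4.0,-2,0.5,0,0,0,30],[4,-2,0,0,0,0,30],[4,-2,0,0,0,0,30]]'; python3 -m jog '[[2.7,0,-0.5,0,0,0,30],[0,0,-1,0,0,0,30],[0,0,-1,0,0,0,30],[0,0,-0.4,0,0,0,30],[0,0,0,0,0,0,30]]'
python3 - <<'E'
from h import *
s=st(); d,o=discs(h=.115); save(d,"w4.png"); print(o)
E
```

```text
t: 4.35
tcp_pos: [0.5934, 0.0662, 0.149]
orientation: [-2.212, -2.23, 0.001]
contact_force: [1.3, 0.1, -0.7]
grip_width: 0.0375
t: 4.85
tcp_pos: [0.6174, 0.0669, 0.1187]
orientation: [-2.211, -2.228, 0.005]
contact_force: [-0.5, -0.8, -0.7]
grip_width: 0.0376
t 4.85 tcp [0.6174 0.0669 0.1187] F [-0.5 -0.8 -0.7] w 0.0376
z [-0.004  0.    -1.   ] y [ 1.     0.008 -0.004] yaw_y 0.0075
{'green': [(5248, [279.5, 277.0], [0.6176, 0.0668, 0.115])], 'red': [(2067, [69.9, 247.6], [0.5155, 0.082, 0.115])]}
```

View pics/w4.png

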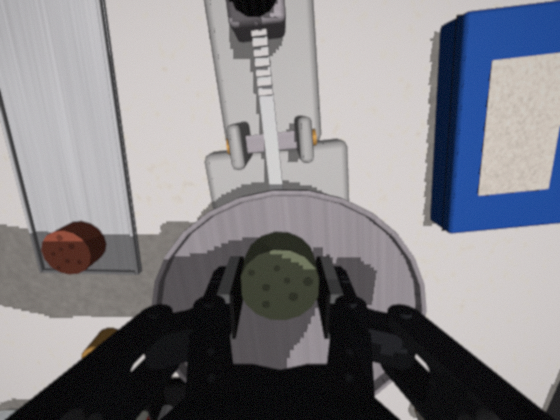

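The green disc is over the pan, in the half towards the pivot. I'll lower it slightly and release.

```bash
python3 -m jog '[[0,0,-0.2,0,0,0,30],[0,0,0,0,0,0,50],[0,0,0,0,0,0,62],[0,0,0,0,0,0,62],[0,0,3,0,0,0,62]]'; python3 -m jog '[[0,0,4,0,0,0,62],[0,0,0,0,0,0,62]]';python3 - <<'E'
from h import *
s=st(); d,o=discs(h=.115); save(d,"w5.png"); print(o)
d,o=discs("top",.027,20); print(o['red'])
E
```

```text
t: 5.4
tcp_pos: [0.6172, 0.0667, 0.1452]
orientation: [-2.21, -2.226, 0.009]
contact_force: [-0.3, 0.2, -0.2]
grip_width: 0.0532
t: 5.6
tcp_pos: [0.6215, 0.0662, 0.1923]
orientation: [2.212, 2.227, 0.007]
contact_force: [0.9, -0.4, 0.1]
grip_width: 0.0529
t 5.6 tcp [0.6215 0.0662 0.1923] F [ 0.9 -0.4  0.1] w 0.0529
z [ 0.005  0.001 -1.   ] y [1.    0.006 0.005] yaw_y 0.0064
{'green': [(2206, [275.3, 222.7], [0.619, 0.0675, 0.115])], 'red': [(1287, [111.0, 218.4], [0.4993, 0.0703, 0.115]), (602, [160.7, 394.3], [0.5155, -0.0988, 0.115])]}
[(520, [231.6, 64.7], [1.0226, 0.1386, 0.027]), (65, [318.6, 62.9], [1.0354, -0.1338, 0.027]), (79, [367.7, 66.4], [1.0275, -0.2891, 0.027]), (71, [416.0, 69.0], [1.0225, -0.4425, 0.027]), (499, [214.9, 80.2], [0.97, 0.1889, 0.027]), (192, [183.1, 96.2], [0.916, 0.2844, 0.027]), (127, [261.3, 251.9], [0.4436, 0.0375, 0.027])]
```

View pics/w5.png

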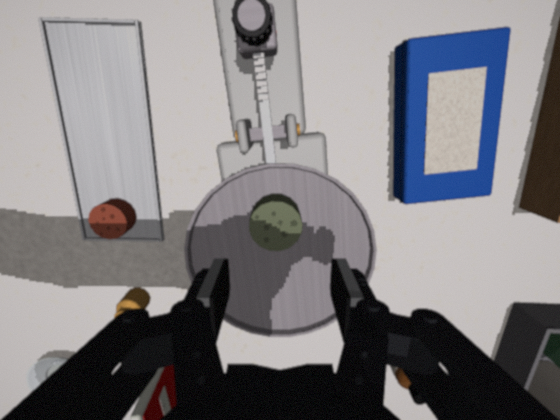

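```bash
python3 -m jog '[[-4.5,-0.7,0,0,0,0,61],[-4.5,-0.7,0,0,0,0,61],[-4.5,-0.7,0,0,0,0,61],[-4.1,-0.75,-3,0,0,0,61],[0,0,-4,0,0,0,61]]'; python3 -m jog '[[0,0,-4,0,0,0,61],[0,0,0,0,0,0,61],[0,0,0,0,0,0,61]]'
python3 - <<'E'
from h import *
s=st(); d,o=discs(h=.027); print(o)
E
```

```text
t: 6.2
tcp_pos: [0.4384, 0.0376, 0.1188]
orientation: [-2.211, -2.227, 0.004]
contact_force: [2.2, 0.7, 0.3]
grip_width: 0.0521
t: 6.5
tcp_pos: [0.4434, 0.0376, 0.0781]
orientation: [-2.213, -2.225, 0.006]
contact_force: [0.2, -0.9, 0.5]
grip_width: 0.0521
t 6.5 tcp [0.4434 0.0376 0.0781] F [ 0.2 -0.9  0.5] w 0.0521
z [-0.005 -0.    -1.   ] y [ 1.     0.006 -0.005] yaw_y 0.0058
{'green': [], 'red': [(2833, [279.4, 237.9], [0.4432, 0.0381, 0.027])]}
```

Aligned. Descend and grip, then lift.

```bash
python3 -m jog '[[0,0,-3,0,0,0,61],[0,0,-2.2,0,0,0,61],[0,0,0,0,0,0,61],[0,0,0.2,0,0,0,35],[0,0,0,0,0,0,35]]'; python3 -m jog '[[0,0,0,0,0,0,32],[0,0,0,0,0,0,32],[0,0,4,0,0,0,32],[0,0,4,0,0,0,32],[0,0,3,0,0,0,32]]';python3 - <<'E'
from h import *
s=st(); d,o=discs(h=.12); save(d,"w6.png"); print(o)
E
```

```text
t: 7.05
tcp_pos: [0.4449, 0.0398, 0.0405]
orientation: [-2.211, -2.228, -0.005]
contact_force: [-1.6, 0.5, 14.1]
grip_width: 0.0301
t: 7.55
tcp_pos: [0.4439, 0.0388, 0.1517]
orientation: [-2.212, -2.226, -0.002]
contact_force: [0.3, -0.1, -0.3]
grip_width: 0.0272
t 7.55 tcp [0.4439 0.0388 0.1517] F [ 0.3 -0.1 -0.3] w 0.0272
z [-0.002  0.003 -1.   ] y [ 1.     0.006 -0.001] yaw_y 0.0062
{'green': [(925, [550.4, 204.0], [0.5953, 0.0694, 0.12]), (100, [531.6, 189.3], [0.5825, 0.0778, 0.12])], 'red': [(1528, [280.6, 207.3], [0.4445, 0.0665, 0.12])]}
```

View pics/w6.png

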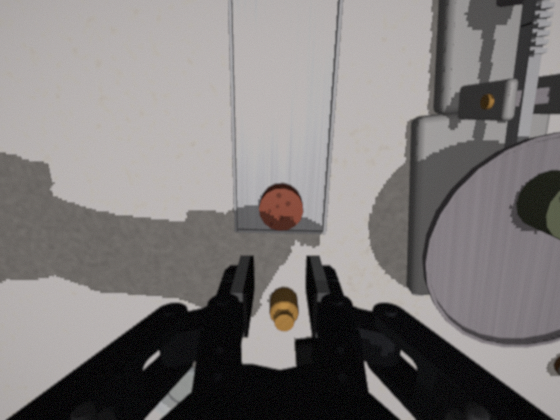

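The grip was too high, so the disc slipped out. It still stands in the tray at (280,207). Re-measure and grip lower.

```bash
python3 -m jog '[[0,0,0,0,0,0,61],[0,0,0,0,0,0,61],[0,0,0,0,0,0,61]]';python3 - <<'E'
from h import *
s=st(); d,o=discs(h=.027); print(o)
E
```

```text
t: 7.9
tcp_pos: [0.4438, 0.0395, 0.1482]
orientation: [-2.21, -2.226, -0.001]
contact_force: [-0.0, -0.2, 0.6]
grip_width: 0.0523
t 7.9 tcp [0.4438 0.0395 0.1482] F [-0.  -0.2  0.6] w 0.0523
z [-0.003  0.004 -1.   ] y [ 1.     0.007 -0.003] yaw_y 0.0074
{'green': [(667, [550.3, 204.0], [0.679, 0.0438, 0.027])], 'red': [(1565, [280.9, 209.1], [0.4448, 0.0373, 0.027])]}
```

```bash
python3 -m jog '[[0,-0.2,-4,0,0,0,61],[0,0,-4,0,0,0,61],[0,0,-3,0,0,0,61],[0,0,-1.6,0,0,0,61],[0,0,0,0,0,0,61]]'; python3 -c "
from h import *
st()"
```

```text
t: 8.45
tcp_pos: [0.4436, 0.0369, 0.021]
orientation: [-2.203, -2.226, 0.007]
contact_force: [1.0, -1.3, 0.8]
grip_width: 0.0518
t 8.45 tcp [0.4436 0.0369 0.021 ] F [ 1.  -1.3  0.8] w 0.0518
z [-0.01   0.004 -1.   ] y [ 1.    0.01 -0.01] yaw_y 0.0103
```

```bash
python3 -m jog '[[0,0,-0.2,0,0,0,61],[0,0,0,0,0,0,40],[0,0,0,0,0,0,40],[0,0,0,0,0,0,32],[0,0,0,0,0,0,32]]'; python3 -m jog '[[0,0,0,0,0,0,32],[0,0,3,0,0,0,32]]'
python3 - <<'E'
from h import *
s=st(); d,o=discs(h=.06); save(d,"w7.png"); print(o)
E
```

```text
t: 8.95
tcp_pos: [0.4463, 0.0378, 0.0229]
orientation: [-2.211, -2.225, -0.0]
contact_force: [-0.2, -0.4, 8.5]
grip_width: 0.0379
t: 9.15
tcp_pos: [0.4451, 0.0379, 0.0508]
orientation: [-2.208, -2.22, 0.003]
contact_force: [1.4, -0.2, -0.6]
grip_width: 0.0376
t 9.15 tcp [0.4451 0.0379 0.0508] F [ 1.4 -0.2 -0.6] w 0.0376
z [-0.009  0.006 -1.   ] y [ 1.     0.006 -0.009] yaw_y 0.0056
{'green': [], 'red': [(5251, [280.3, 281.4], [0.4457, 0.043, 0.06])]}
```

View pics/w7.png

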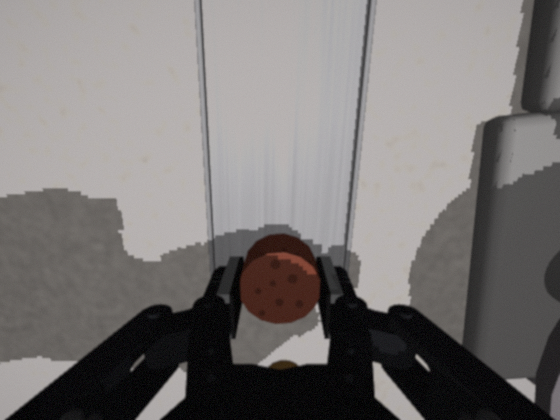

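```bash
python3 -m jog '[[0,0,4.5,0,0,0,32],[2,-0.4,4.5,0,0,0,32],[4.3,-1,0.8,0,0,0,32],[4,-1,0,0,0,0,32],[4,-1,0,0,0,0,32]]'; python3 -m jog '[[4,-1,0,0,0,0,32],[0,0,-1.5,0,0,0,32],[0,0,-1.2,0,0,0,32],[0,0,0,0,0,0,32],[0,0,0,0,0,0,32]]'
python3 - <<'E'
from h import *
s=st(); d,o=discs(h=.12); save(d,"w8.png"); print(o)
d=cam("scene"); save(d,"s8.png",(200,180,420,350),3.5)
E
```

```text
t: 9.7
tcp_pos: [0.5905, 0.0047, 0.1513]
orientation: [-2.208, -2.227, -0.001]
contact_force: [0.9, -0.6, -1.9]
grip_width: 0.0379
t: 10.2
tcp_pos: [0.6275, -0.006, 0.1229]
orientation: [-2.208, -2.223, 0.003]
contact_force: [-0.3, 0.8, -1.3]
grip_width: 0.0376
t 10.2 tcp [ 0.6275 -0.006   0.1229] F [-0.3  0.8 -1.3] w 0.0376
z [-0.007  0.004 -1.   ] y [ 1.     0.007 -0.007] yaw_y 0.0068
{'green': [(5805, [260.8, 130.1], [0.6193, 0.0652, 0.12])], 'red': [(5675, [279.4, 279.1], [0.6277, -0.0069, 0.12])]}
```

View pics/w8.png

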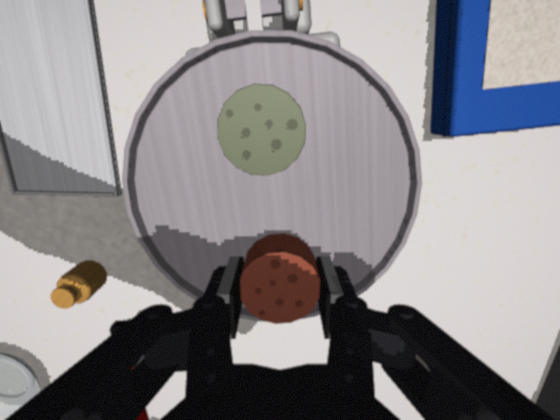

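View pics/s8.png

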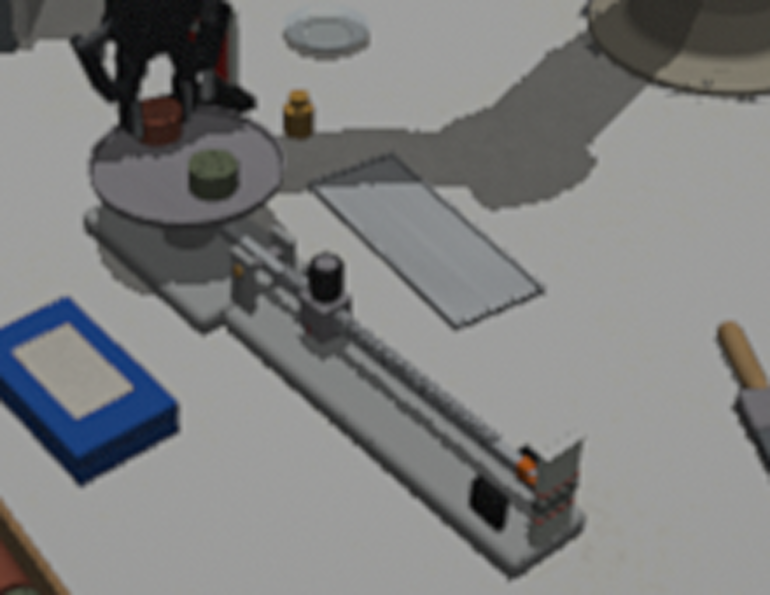

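The red disc is over the pan's outer half, and the pointer is now high. Lower and release.

```bash
python3 -m jog '[[0,0,-0.6,0,0,0,32],[0,0,-0.4,0,0,0,32],[0,0,0,0,0,0,32]]';python3 -m jog '[[0,0,0,0,0,0,50],[0,0,0,0,0,0,62],[0,0,0,0,0,0,62],[0,0,3,0,0,0,62],[0,0,4,0,0,0,62]]';python3 - <<'E'
from h import *
s=st(); d,o=discs(h=.115); save(d,"w9.png"); print(o)
d=cam("top"); W=cloud(d); Z=W[...,2]
m=np.zeros(Z.shape,bool); m[180:208,140:230]=True; g=cv2.cvtColor(d["frame"],cv2.COLOR_RGB2GRAY)
m&=(Z>.092)
k,l,ss,c=cv2.connectedComponentsWithStats(m.astype(np.uint8))
for i in range(1,k):
  if ss[i][4]>20: print(ss[i],c[i],W[l==i].mean(0), ray(d,*c[i],.1))
E
```

```text
t: 10.6
tcp_pos: [0.6284, -0.0061, 0.1126]
orientation: [-2.208, -2.224, 0.002]
contact_force: [-0.9, -0.6, -0.5]
grip_width: 0.0381
t: 11.1
tcp_pos: [0.6277, -0.0063, 0.1824]
orientation: [-2.208, -2.223, 0.006]
contact_force: [-0.1, 0.6, -0.1]
grip_width: 0.0529
t 11.1 tcp [ 0.6277 -0.0063  0.1824] F [-0.1  0.6 -0.1] w 0.0529
z [-0.009  0.003 -1.   ] y [ 1.     0.007 -0.009] yaw_y 0.007
{'green': [(2730, [267.3, 124.5], [0.6191, 0.0648, 0.115])], 'red': [(2434, [281.4, 226.6], [0.6286, -0.004, 0.115]), (553, [150.2, 396.7], [0.5157, -0.1638, 0.115])]}
[ 171  180   59   28 1172] [207.28924915 195.41638225] [0.48942687 0.09784908 0.7188822 ] [0.59553451 0.18911498 0.1       ]
```

View pics/w9.png

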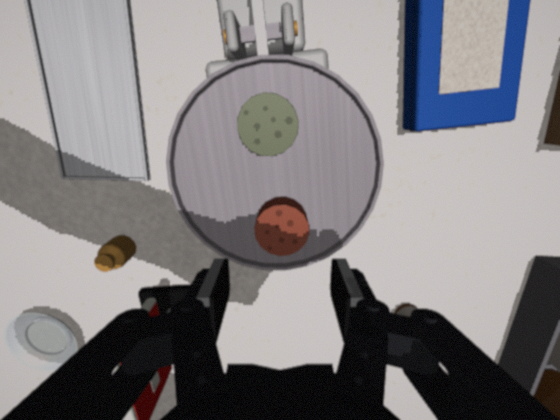

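Both discs are on the pan, green at (267,124) and red at (281,226). Now to the poise knob, with the jaws turned along the beam.

```bash
python3 -m jog '[[-0.2,1.7,0,0,0,0.14,61],[-0.2,1.7,0,0,0,0.14,61],[-0.2,1.7,0,0,0,0.14,61],[-0.2,1.7,0,0,0,0.14,61],[-0.2,1.7,0,0,0,0.14,61]]';python3 -m jog '[[-0.2,1.7,0,0,0,0.14,61],[-0.2,1.7,0,0,0,0.14,61],[-0.2,1.7,0,0,0,0.14,61],[-0.2,1.7,0,0,0,0.14,61],[-0.2,1.7,0,0,0,0.14,61]]';python3 -m jog '[[-0.3,2,0,0,0,0.14,61],[-0.3,2,0,0,0,0.14,61],[0,0,0,0,0,0,61]]';python3 - <<'E'
from h import *
s=st(); d=cam("wrist"); save(d,"w10.png")
d=cam("scene"); save(d,"s10.png",(200,180,420,350),3.5)
E
```

```text
t: 11.7
tcp_pos: [0.6185, 0.0794, 0.1829]
orientation: [-1.304, -2.852, 0.005]
contact_force: [-0.9, -0.2, 0.0]
grip_width: 0.0523
t: 12.2
tcp_pos: [0.6085, 0.1643, 0.1829]
orientation: [-0.248, -3.127, 0.008]
contact_force: [0.2, 0.2, 0.4]
grip_width: 0.0523
t: 12.5
tcp_pos: [0.602, 0.207, 0.1827]
orientation: [0.193, -3.132, 0.006]
contact_force: [-0.3, -0.2, 0.5]
grip_width: 0.0521
t 12.5 tcp [0.602  0.207  0.1827] F [-0.3 -0.2  0.5] w 0.0521
z [-0.004 -0.004 -1.   ] y [-0.123  0.992 -0.003] yaw_y 1.6942
```

View pics/w10.png

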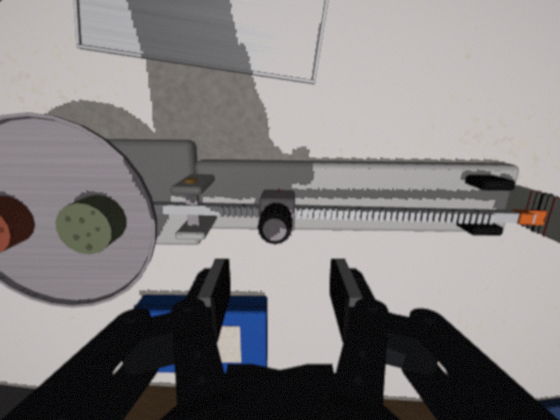

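View pics/s10.png

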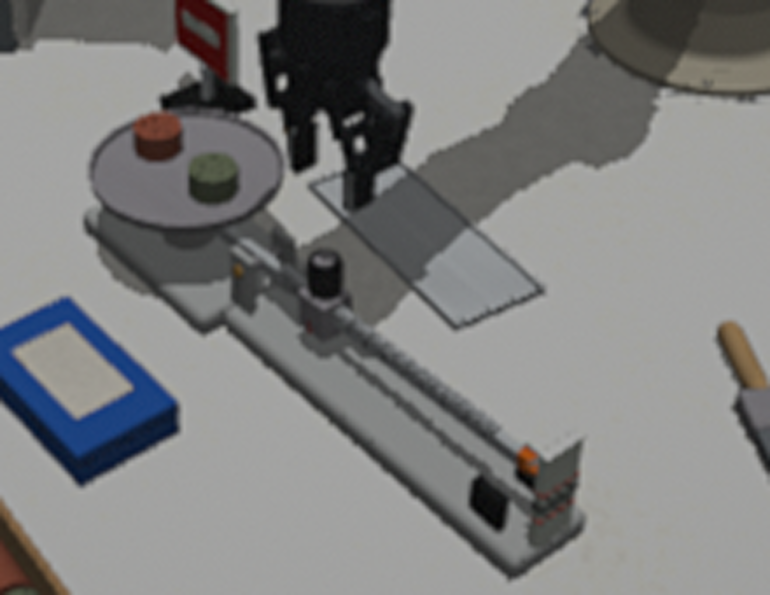

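The wrist view shows the knob top at about (274,232) and the orange pointer at (532,218), in front of the striped post. Now I'll measure the knob, beam axis and pointer.

Run:
```python
from h import *
d=cam("wrist"); W=cloud(d); save(d,"w11.png",(440,140,560,280),5)
g=cv2.cvtColor(d["frame"],cv2.COLOR_RGB2GRAY)
m=np.zeros(g.shape,bool); m[205:250,250:300]=True; Z=W[...,2]
k=m&(Z>.095); print(k.sum(),np.nanmean(W[k],0), cv2.minAreaRect(W[k][:,:2].astype(np.float32)))
hsv=cv2.cvtColor(d["frame"],cv2.COLOR_RGB2HSV).astype(int)
o=(hsv[...,0]<16)&(hsv[...,1]>180)&(hsv[...,2]>120); o[:,:480]=0; o[:190]=0;o[250:]=0
print(o.sum(),np.nanmedian(W[o],0)); 
# knob low-level info + heights along post
for v in range(185,235,5): print(v,[W[v,u].round(3).tolist() for u in (515,530,545)])
```

```text
1011 [0.60124693 0.20079806 0.10603008] ((0.6026373505592346, 0.2007983922958374), (0.024861011654138565, 0.02634536288678646), 16.47585678100586)
259 [0.57904603 0.4115083  0.0756033 ]
185 [[0.56, 0.406, 0.051], [0.561, 0.431, 0.036], [0.564, 0.479, -0.001]]
190 [[0.569, 0.429, 0.024], [0.564, 0.428, 0.043], [0.561, 0.431, 0.054]]
195 [[0.573, 0.429, 0.027], [0.569, 0.43, 0.043], [0.565, 0.429, 0.058]]
200 [[0.578, 0.43, 0.028], [0.573, 0.429, 0.045], [0.569, 0.429, 0.06]]
205 [[0.582, 0.43, 0.03], [0.577, 0.429, 0.047], [0.573, 0.43, 0.061]]
210 [[0.578, 0.396, 0.073], [0.576, 0.407, 0.074], [0.575, 0.419, 0.074]]
215 [[0.581, 0.395, 0.075], [0.58, 0.406, 0.077], [0.579, 0.42, 0.074]]
220 [[0.605, 0.462, -0.001], [0.584, 0.407, 0.077], [0.583, 0.423, 0.074]]
225 [[0.611, 0.463, -0.0], [0.609, 0.481, -0.001], [0.589, 0.432, 0.066]]
230 [[0.617, 0.465, -0.0], [0.615, 0.482, -0.0], [0.593, 0.432, 0.068]]
```

View pics/w11.png

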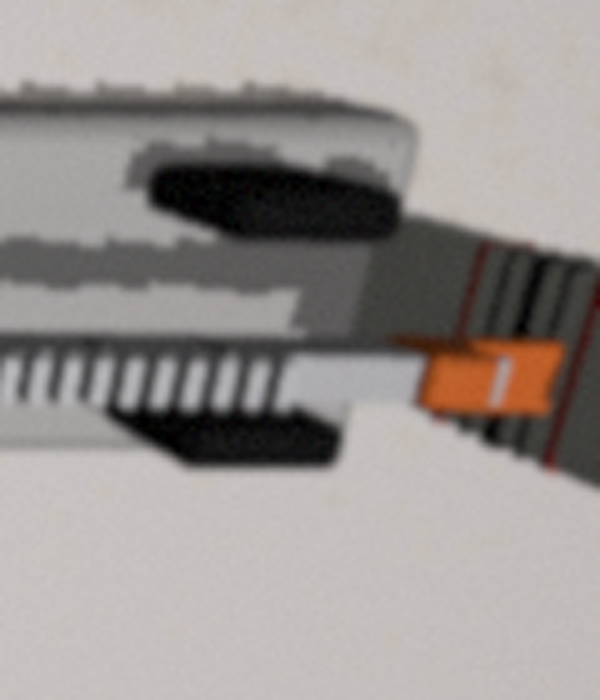

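```bash
python3 -m jog '[[0,-0.6,-3,0,0,0,61],[0,0,-3,0,0,0,61],[0,0,-2.5,0,0,0,61],[0,0,0,0,0,0,61]]'; python3 -m jog '[[0,0,0,0,0,0,35],[0,0,0,0,0,0,25],[0,0,0,0,0,0,20],[0,0,0,0,0,0,20]]'
```

```text
t: 13.05
tcp_pos: [0.6012, 0.1957, 0.0951]
orientation: [0.177, -3.128, 0.013]
contact_force: [0.3, 0.3, 0.4]
grip_width: 0.0519
t: 13.45
tcp_pos: [0.6032, 0.1977, 0.0991]
orientation: [0.182, -3.134, 0.008]
contact_force: [0.2, 0.3, -0.6]
grip_width: 0.0231
```

```bash
python3 -m jog '[[-0.13,1.1,0,0,0,0,20],[-0.12,1.1,0,0,0,0,20],[-0.12,1.1,0,0,0,0,20],[-0.12,1.1,0,0,0,0,20],[-0.12,1,0,0,0,0,20]]'; python3 -m jog '[[0,0,0,0,0,0,20],[0,0,0,0,0,0,20],[0,0,0,0,0,0,40],[0,0,0,0,0,0,60],[0,0,0,0,0,0,61]]'; python3 -m jog '[[0,0,3,0,0,0,61],[0,0,3,0,0,0,61],[0,-3,2,0,0,0,61],[0,-4,0,0,0,0,61],[0,-4,0,0,0,0,61]]'
python3 - <<'E'
from h import *
s=st(); d=cam("wrist"); save(d,"w12.png"); save(d,"w12b.png",(440,140,560,280),5)
d=cam("scene"); save(d,"s12.png",(200,180,420,350),3.5)
E
```

```text
t: 13.95
tcp_pos: [0.597, 0.2532, 0.0985]
orientation: [0.184, -3.134, 0.008]
contact_force: [2.2, -1.5, 4.4]
grip_width: 0.0228
t: 14.45
tcp_pos: [0.596, 0.2518, 0.0976]
orientation: [0.183, -3.132, 0.009]
contact_force: [-0.6, 0.0, -0.3]
grip_width: 0.052
t: 14.95
tcp_pos: [0.5965, 0.1411, 0.1787]
orientation: [0.185, -3.134, 0.008]
contact_force: [1.5, -0.8, 0.2]
grip_width: 0.0519
t 14.95 tcp [0.5965 0.1411 0.1787] F [ 1.5 -0.8  0.2] w 0.0519
z [-0.002 -0.005 -1.   ] y [-0.118  0.993 -0.005] yaw_y 1.6886
```

View pics/w12.png

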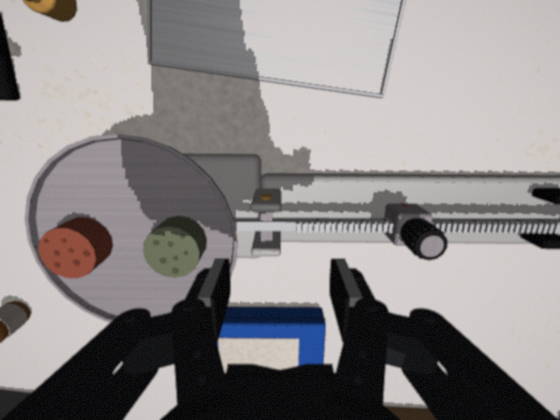

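The pan and poise show, but the post is out of view. I'll tilt the tool so the camera looks along the beam at the post.

```bash
python3 -m jog '[[0,2,1,0.14,0,0,61],[0,2,1,0.14,0,0,61],[0,2,1,0.14,0,0,61],[0,2,1,0.14,0,0,61],[0,2,0,0.14,0,0,61]]'
python3 - <<'E'
from h import *
s=st(); d=cam("wrist"); save(d,"w13.png")
print(proj(d,(.58,.43,.06)),d["origin"])
E
```

```text
t: 15.55
tcp_pos: [0.5977, 0.2424, 0.2205]
orientation: [-0.171, 2.908, 1.062]
contact_force: [-0.1, 1.3, -2.1]
grip_width: 0.0522
t 15.55 tcp [0.5977 0.2424 0.2205] F [-0.1  1.3 -2.1] w 0.0522
z [ 0.     0.644 -0.765] y [-0.117  0.759  0.64 ] yaw_y 1.7243
(np.float64(314.30242531264287), np.float64(168.23119701801323)) [0.51781467 0.15050764 0.3128638 ]
```

View pics/w13.png

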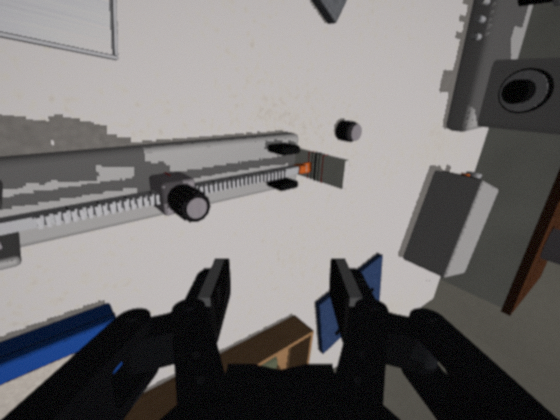

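The orange pointer is at (305,168) in front of the post's stripes, but small. Moving closer.

```bash
python3 -m jog '[[0.5,3,-2,0,0,0,61],[0.5,3,-2,0,0,0,61],[0.5,3,-1.5,0,0,0,61],[0,0,0,0,0,0,61],[0,0,0,0,0,0,61]]'
python3 - <<'E'
from h import *
s=st(); d=cam("wrist"); u,v=proj(d,(.58,.43,.06)); u=int(u);v=int(v); print(u,v); save(d,"w14.png",(max(u-60,0),max(v-50,0),u+60,v+50),6)
E
```

```text
t: 16.1
tcp_pos: [0.6108, 0.3324, 0.1622]
orientation: [-0.174, 2.918, 1.054]
contact_force: [-0.3, -0.0, -0.2]
grip_width: 0.0519
t 16.1 tcp [0.6108 0.3324 0.1622] F [-0.3 -0.  -0.2] w 0.0519
z [-0.006  0.639 -0.769] y [-0.117  0.764  0.635] yaw_y 1.7222
295 171
```

View pics/w14.png

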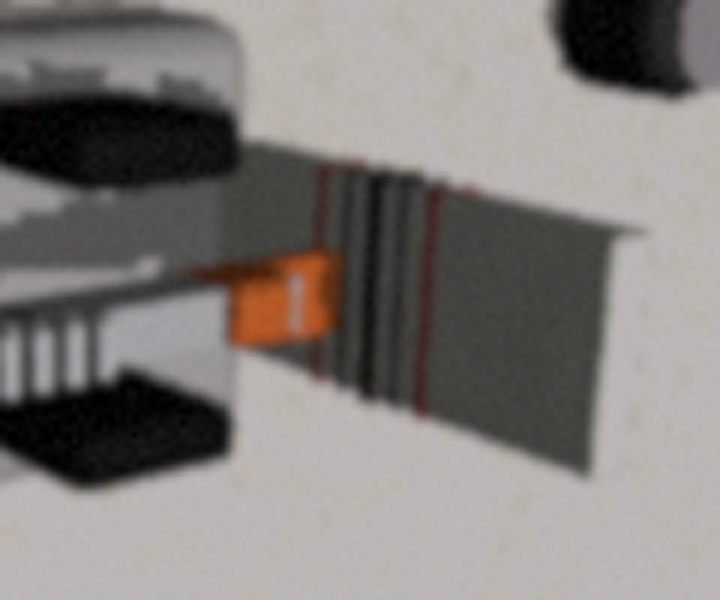

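The pointer end (338,300) is left of, so below, the thick line (372,290) in this oblique view. Computing both heights.

```bash
cat >> h.py <<'E'
def tilt(pose=(.58,.43,.06),verbose=True):
    """post-face plane from depth, centre line height on it, orange heights"""
    d=cam("wrist"); W=cloud(d); u,v=[int(x) for x in proj(d,pose)]
    f=d["frame"].astype(int); hsv=cv2.cvtColor(d["frame"],cv2.COLOR_RGB2HSV).astype(int); g=f.sum(2)/3
    b=np.array([-.115,.9934]); n=np.array([.9934,.115]); o0=np.array([.602,.2008])
    s=(W[...,:2]-o0)@b; t=(W[...,:2]-o0)@n
    win=np.zeros(g.shape,bool); win[max(v-60,0):v+70,max(u-70,0):u+80]=True
    face=win&(W[...,2]>.03)&(W[...,2]<.1)&(abs(t)<.02)&(s>.22)&(s<.245)
    sf=np.median(s[face])
    og=win&(hsv[...,0]<16)&(hsv[...,1]>150)&(hsv[...,2]>90)&(s>.19)
    org=og
    P=W[org]; top=np.median(P[:,2]); 
    # rays to face plane
    K=d["intrinsics"]; vv,uu=np.where(win&~og)
    r=np.stack([(uu-K[0,2])/K[0,0],-(vv-K[1,2])/K[1,1],-np.ones(len(uu))],-1)@d["Rm"].T
    c=d["origin"]; lam=(sf-(c[:2]-o0)@b)/(r[:,:2]@b); Q=c+r*lam[:,None]; tq=(Q[:,:2]-o0)@n
    prof=[]
    ok=(abs(tq)<.014)
    for z in np.arange(.03,.106,.001):
        m=ok&(abs(Q[:,2]-z)<.0007)
        prof.append((round(z,3),round(float(np.median(g[vv[m],uu[m]])),0) if m.sum() else None,int(m.sum())))
    print("face s",sf.round(4),"face n",face.sum(),"orange n",org.sum(),"z med",top.round(4),"s range",s[org].min().round(4),s[org].max().round(4), "z pct",np.percentile(P[:,2],[5,25,50,75,95]).round(4))
    return d,W,org,s,prof
E
python3 - <<'E'
from h import *
d,W,org,s,prof=tilt(); print([(p[0],p[1]) for p in prof])
v,u=np.where(org); P=W[org]
A=np.c_[s[org],np.ones(len(P))]; 
top=P[:,2]>np.median(P[:,2])-.004
print(np.linalg.lstsq(A[top],P[top,2],rcond=None)[0], P[top].mean(0))
E
```

```text
face s 0.2307 face n 1997 orange n 191 z med 0.0592 s range 0.2031 0.2311 z pct [0.0563 0.0571 0.0592 0.0612 0.0621]
[(np.float64(0.03), 65.0), (np.float64(0.031), 65.0), (np.float64(0.032), 66.0), (np.float64(0.033), 66.0), (np.float64(0.034), 66.0), (np.float64(0.035), 66.0), (np.float64(0.036), 67.0), (np.float64(0.037), 67.0), (np.float64(0.038), 66.0), (np.float64(0.039), 66.0), (np.float64(0.04), 67.0), (np.float64(0.041), 67.0), (np.float64(0.042), 67.0), (np.float64(0.043), 69.0), (np.float64(0.044), 68.0), (np.float64(0.045), 63.0), (np.float64(0.046), 58.0), (np.float64(0.047), 54.0), (np.float64(0.048), 50.0), (np.float64(0.049), 60.0), (np.float64(0.05), 61.0), (np.float64(0.051), 64.0), (np.float64(0.052), 58.0), (np.float64(0.053), 47.0), (np.float64(0.054), 47.0), (np.float64(0.055), 55.0), (np.float64(0.056), 60.0), (np.float64(0.057), 58.0), (np.float64(0.058), 47.0), (np.float64(0.059), 30.0), (np.float64(0.06), 23.0), (np.float64(0.061), 35.0), (np.float64(0.062), 54.0), (np.float64(0.063), 61.0), (np.float64(0.064), 59.0), (np.float64(0.065), 49.0), (np.float64(0.
[... 422 characters left out ...]
oat64(0.082), 66.0), (np.float64(0.083), 66.0), (np.float64(0.084), 66.0), (np.float64(0.085), 66.0), (np.float64(0.086), 65.0), (np.float64(0.087), 65.0), (np.float64(0.088), 66.0), (np.float64(0.089), 66.0), (np.float64(0.09), 65.0), (np.float64(0.091), 66.0), (np.float64(0.092), 66.0), (np.float64(0.093), 65.0), (np.float64(0.094), 65.0), (np.float64(0.095), 65.0), (np.float64(0.096), 65.0), (np.float64(0.097), 66.0), (np.float64(0.098), 66.0), (np.float64(0.099), 66.0), (np.float64(0.1), 66.0), (np.float64(0.101), 67.0), (np.float64(0.102), 67.0), (np.float64(0.103), 67.0), (np.float64(0.104), 72.0), (np.float64(0.105), 104.0)]
[-0.25825164  0.11465328] [0.57896611 0.41418408 0.05922611]
```

The face scale comes out sharply: centre line at z = 0.060, ticks every 6 mm, red marks at 0.048 and 0.072. The pointer is about 5 mm low, a tilt of about -0.0165 rad, so the poise must come in about 6.6 mm. Returning to the knob.

```bash
python3 -m jog '[[-0.3,-1.6,1,-0.14,0,0,61],[-0.3,-1.6,0,-0.14,0,0,61],[-0.3,-1.6,0,-0.14,0,0,61],[-0.3,-1.6,0,-0.14,0,0,61],[-0.2,-1.6,0,-0.14,0,0,61]]'; python3 -m jog '[[0,0,0,0,0,0,61],[0,0,0,0,0,0,61]]'
python3 - <<'E'
from h import *
s=st(); d=cam("wrist"); W=cloud(d)
b=np.array([-.115,.9934]); n=np.array([.9934,.115]); o0=np.array([.602,.2008])
ss=(W[...,:2]-o0)@b; t=(W[...,:2]-o0)@n
k=(W[...,2]>.09)&(W[...,2]<.115)&(abs(t)<.025)&(ss>-.03)&(ss<.12)
print(k.sum(),W[k].mean(0),cv2.minAreaRect(W[k][:,:2].astype(np.float32)),np.percentile(W[k][:,2],90))
E
```

```text
t: 16.7
tcp_pos: [0.5985, 0.2496, 0.1758]
orientation: [-0.178, 3.136, -0.018]
contact_force: [0.5, -0.5, -1.1]
grip_width: 0.0518
t: 16.9
tcp_pos: [0.5973, 0.2525, 0.1734]
orientation: [0.184, -3.133, 0.005]
contact_force: [1.1, -0.9, -0.3]
grip_width: 0.0521
t 16.9 tcp [0.5973 0.2525 0.1734] F [ 1.1 -0.9 -0.3] w 0.0521
z [-0.003 -0.003 -1.   ] y [-0.117  0.993 -0.003] yaw_y 1.6882
1041 [0.59545629 0.25249554 0.10125449] ((0.5971230864524841, 0.2528078556060791), (0.025899061933159828, 0.02541779913008213), 85.11450958251953) 0.10329305387976179
```

```bash
python3 -m jog '[[0,0,-3,0,0,0,61],[0,0,-3,0,0,0,61],[0,0,-1.7,0,0,0,61],[0,0,0,0,0,0,61],[0,0,0,0,0,0,35]]'; python3 -m jog '[[0,0,0,0,0,0,20],[0,0,0,0,0,0,20],[0,0,0,0,0,0,20]]'; python3 -m jog '[[0.03,-0.22,0,0,0,0,20],[0.02,-0.22,0,0,0,0,20],[0.02,-0.22,0,0,0,0,20],[0,0,0,0,0,0,20],[0,0,0,0,0,0,20]]';  python3 -m jog '[[0,0,0,0,0,0,35],[0,0,0,0,0,0,61],[0,0,0,0,0,0,61],[0,0,3,0,0,0,61],[0,0,3,0,0,0,61]]'
```

```text
t: 17.45
tcp_pos: [0.5985, 0.2495, 0.0964]
orientation: [0.176, -3.133, 0.007]
contact_force: [-0.2, 0.6, -0.3]
grip_width: 0.0389
t: 17.75
tcp_pos: [0.5985, 0.2513, 0.0971]
orientation: [0.182, -3.135, 0.008]
contact_force: [1.1, -2.0, 1.4]
grip_width: 0.0227
t: 18.25
tcp_pos: [0.5992, 0.2449, 0.0964]
orientation: [0.182, -3.134, 0.009]
contact_force: [4.2, 1.3, 5.2]
grip_width: 0.0227
t: 18.75
tcp_pos: [0.5971, 0.2446, 0.1555]
orientation: [0.182, -3.129, 0.011]
contact_force: [0.4, 0.3, 0.5]
grip_width: 0.052
```

```bash
python3 -m jog '[[0.3,1.7,1.5,0.14,0,0,61],[0.3,1.7,0,0.14,0,0,61],[0.3,1.7,0,0.14,0,0,61],[0.2,1.7,0,0.14,0,0,61],[0.2,1.7,-1,0.14,0,0,61]]'; python3 -m jog '[[0,0,0,0,0,0,61],[0,0,0,0,0,0,61],[0,0,0,0,0,0,61]]'
python3 - <<'E'
from h import *
s=st()
d,W,org,ss,prof=tilt(); u,v=[int(x) for x in proj(d,(.58,.43,.06))];save(d,"w15.png",(max(u-60,0),max(v-50,0),u+60,v+50),6)
E
```

```text
t: 19.25
tcp_pos: [0.612, 0.3308, 0.1634]
orientation: [-0.172, 2.909, 1.061]
contact_force: [-0.6, 0.9, -2.6]
grip_width: 0.0522
t: 19.55
tcp_pos: [0.611, 0.3309, 0.1616]
orientation: [-0.174, 2.917, 1.051]
contact_force: [0.8, 1.1, 0.2]
grip_width: 0.0522
t 19.55 tcp [0.611  0.3309 0.1616] F [0.8 1.1 0.2] w 0.0522
z [-0.004  0.638 -0.77 ] y [-0.118  0.765  0.634] yaw_y 1.7235
face s 0.2308 face n 1972 orange n 196 z med 0.0624 s range 0.203 0.2309 z pct [0.059  0.06   0.0624 0.0641 0.065 ]
```

View pics/w15.png

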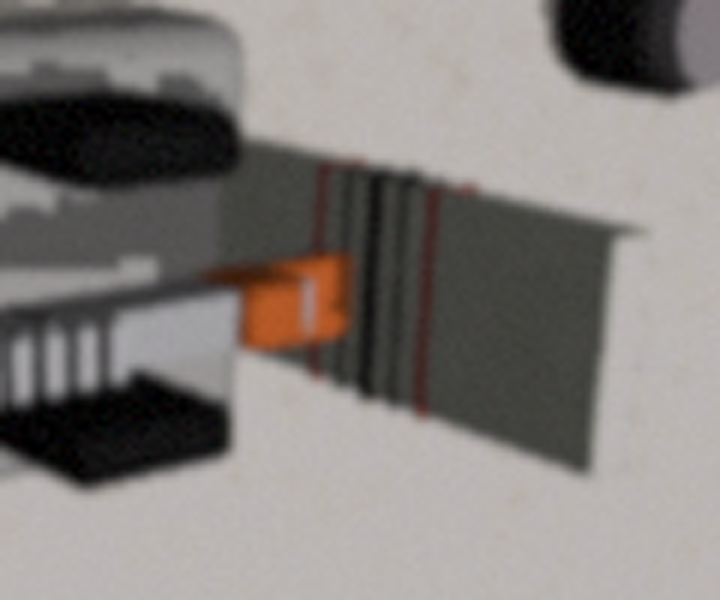

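Run:
```python
from h import *
d,W,org,ss,prof=tilt()
vs=np.where(org)
for v in range(vs[0].min(),vs[0].max()+1,2):
    u=np.where(org[v])[0]; print(v,[(int(a),round(float(ss[v,a])*1000),round(float(W[v,a,2])*1000,1)) for a in u[::2]])
```

```text
face s 0.2307 face n 1976 orange n 196 z med 0.0625 s range 0.2032 0.2312 z pct [0.059  0.0601 0.0625 0.0643 0.0649]
163 [(290, 224, 57.5)]
165 [(282, 213, 59.6), (284, 215, 59.8), (286, 216, 60.8), (288, 220, 59.1), (290, 221, 60.2), (292, 223, 60.7), (294, 226, 60.4)]
167 [(282, 210, 63.1), (284, 212, 63.2), (288, 219, 60.8), (290, 221, 60.6), (292, 224, 60.0)]
169 [(277, 204, 63.4), (279, 205, 64.6), (281, 208, 63.5), (283, 211, 63.5), (285, 212, 64.3), (290, 222, 60.0), (292, 225, 58.7)]
171 [(277, 203, 64.1), (279, 206, 64.1), (281, 208, 64.2), (283, 209, 65.0), (285, 213, 63.7), (290, 222, 60.4), (292, 224, 60.3)]
173 [(277, 204, 63.8), (279, 206, 64.3), (281, 208, 64.1), (283, 210, 64.7), (285, 211, 65.5), (290, 221, 61.0), (292, 224, 60.1)]
175 [(277, 203, 64.5), (279, 206, 63.7), (281, 207, 64.9), (283, 209, 65.7), (285, 212, 64.3), (290, 223, 59.4), (292, 225, 59.8)]
177 [(277, 204, 63.8), (279, 205, 64.6), (281, 208, 64.4), (283, 210, 64.3), (285, 213, 63.7), (287, 219, 59.2), (289, 231, 48.4)]
```

The pointer tip's top is at z ≈ 60.2 mm and should be about 62.2 when level, so the tilt is about -0.006 rad: 2.4 mm further in. I'll go back by the exact inverse moves.

```bash
python3 -m jog '[[-0.2,-1.7,1,-0.14,0,0,61],[-0.2,-1.7,0,-0.14,0,0,61],[-0.3,-1.7,0,-0.14,0,0,61],[-0.3,-1.7,0,-0.14,0,0,61],[-0.3,-1.7,-1.5,-0.14,0,0,61]]'; python3 -m jog '[[0,0,0,0,0,0,61],[0,0,-3,0,0,0,61],[0,0,-3,0,0,0,61],[0,0,0,0,0,0,61],[0,0,0,0,0,0,35]]'; python3 -m jog '[[0,0,0,0,0,0,20],[0,0,0,0,0,0,20],[0,0,0,0,0,0,20]]'
```

```text
t: 20.15
tcp_pos: [0.5995, 0.2469, 0.1611]
orientation: [-0.186, 3.131, -0.015]
contact_force: [-0.3, 0.3, -1.8]
grip_width: 0.0522
t: 20.65
tcp_pos: [0.5985, 0.245, 0.097]
orientation: [0.181, -3.133, 0.007]
contact_force: [-0.4, 0.2, 0.7]
grip_width: 0.0389
t: 20.95
tcp_pos: [0.5993, 0.2452, 0.0976]
orientation: [0.182, -3.135, 0.007]
contact_force: [0.8, -0.6, 3.2]
grip_width: 0.0228
```

```bash
python3 -m jog '[[0.01,-0.12,0,0,0,0,20],[0.02,-0.12,0,0,0,0,20],[0,0,0,0,0,0,20],[0,0,0,0,0,0,20]]';  python3 -m jog '[[0,0,0,0,0,0,35],[0,0,0,0,0,0,61],[0,0,0,0,0,0,61],[0,0,3,0,0,0,61],[0,0,3,0,0,0,61]]'; python3 -m jog '[[0.3,1.7,1.5,0.14,0,0,61],[0.3,1.7,0,0.14,0,0,61],[0.3,1.7,0,0.14,0,0,61],[0.2,1.7,0,0.14,0,0,61],[0.2,1.7,-1,0.14,0,0,61]]'; python3 -m jog '[[0,0,0,0,0,0,61],[0,0,0,0,0,0,61],[0,0,0,0,0,0,61],[0,0,0,0,0,0,61],[0,0,0,0,0,0,61]]'
cat >> h.py <<'E'
def tip():
    d,W,org,ss,prof=tilt()
    a=org&(ss>.204)&(ss<.213)&(W[...,2]>.05); t=org&(ss>.219)&(ss<.2265)&(W[...,2]>.05)
    zb,zt=np.median(W[a][:,2]),np.median(W[t][:,2]); print("block z",zb,"tip z",zt,"tilt",(zb-.0657)/.283,(zt-.0622)/.296)
    return d
E
python3 - <<'E'
from h import *
s=st()
d=tip(); d=tip(); u,v=[int(x) for x in proj(d,(.58,.43,.06))];save(d,"w16.png",(max(u-60,0),max(v-50,0),u+60,v+50),6)
E
```

```text
t: 21.35
tcp_pos: [0.5995, 0.2428, 0.0967]
orientation: [0.183, -3.135, 0.008]
contact_force: [1.7, 1.8, 5.6]
grip_width: 0.0228
t: 21.85
tcp_pos: [0.5977, 0.2421, 0.1556]
orientation: [0.182, -3.13, 0.011]
contact_force: [1.3, 1.0, 0.8]
grip_width: 0.0521
t: 22.35
tcp_pos: [0.6126, 0.3283, 0.1635]
orientation: [-0.172, 2.908, 1.061]
contact_force: [-0.6, 1.7, -3.4]
grip_width: 0.0521
t: 22.85
tcp_pos: [0.6109, 0.3297, 0.1621]
orientation: [-0.178, 2.915, 1.053]
contact_force: [-0.2, -0.1, 0.1]
grip_width: 0.0521
t 22.85 tcp [0.6109 0.3297 0.1621] F [-0.2 -0.1  0.1] w 0.0521
z [-0.004  0.639 -0.769] y [-0.12   0.764  0.634] yaw_y 1.7267
face s 0.2307 face n 1930 orange n 205 z med 0.0657 s range 0.2028 0.2311 z pct [0.062  0.063  0.0657 0.0672 0.0678]
block z 0.06718685275746197 tip z 0.06312193874654723 tilt 0.0052538966694769575 0.003114657927524429
face s 0.2307 face n 1929 orange n 197 z med 0.0643 s range 0.2031 0.2311 z pct [0.0623 0.063  0.0643 0.0671 0.0678]
block z 0.06715396753618229 tip z 0.06313858400308875 tilt 0.00513769447414238 0.0031708919023268607
```

View pics/w16.png

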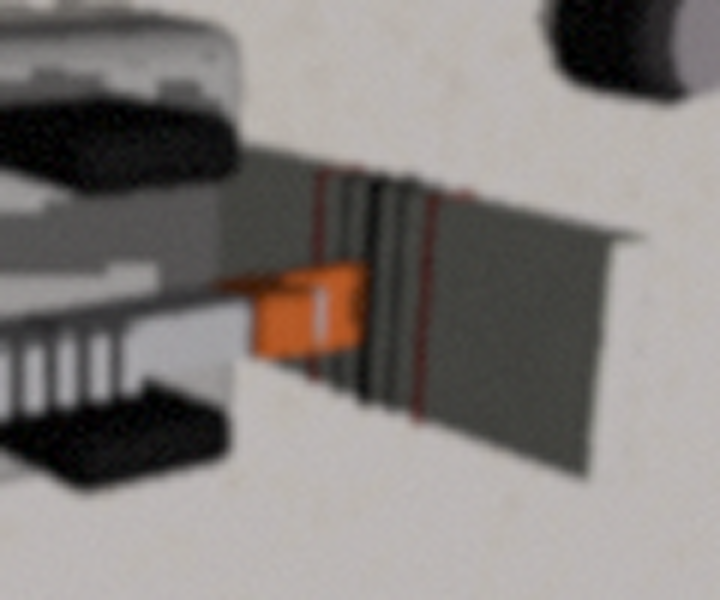

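```bash
cat >> h.py <<'E'
def beam():
    d=cam("wrist"); W=cloud(d); b=np.array([-.115,.9934]); n=np.array([.9934,.115]); o0=np.array([.602,.2008])
    ss=(W[...,:2]-o0)@b; t=(W[...,:2]-o0)@n; Z=W[...,2]
    for a in np.arange(.08,.23,.01):
        m=(ss>a)&(ss<a+.01)&(abs(t)<.012)&(Z>.05)&(Z<.085)
        if m.sum()>8: print(a.round(2),m.sum(),"t",t[m].mean().round(4),np.percentile(Z[m],[50,75,90]).round(4))
E
python3 - <<'E'
from h import *
beam()
E
```

```text
0.08 346 t 0.0003 [0.0656 0.0685 0.0692]
0.09 324 t 0.0004 [0.0656 0.0685 0.0692]
0.1 287 t 0.0005 [0.0662 0.0685 0.0693]
0.11 268 t 0.0005 [0.0659 0.0686 0.0692]
0.12 247 t 0.0006 [0.0663 0.0687 0.0693]
0.13 222 t 0.0004 [0.0667 0.0688 0.0693]
0.14 205 t 0.0006 [0.0665 0.0686 0.0693]
0.15 190 t 0.0006 [0.067  0.0688 0.0694]
0.16 181 t 0.0007 [0.0673 0.069  0.0696]
0.17 165 t 0.0006 [0.0672 0.0689 0.0695]
0.18 114 t 0.0005 [0.0648 0.0655 0.066 ]
0.19 134 t 0.0011 [0.0651 0.0656 0.066 ]
0.2 153 t 0.0007 [0.0659 0.067  0.0676]
0.21 92 t 0.0002 [0.0643 0.0667 0.0676]
0.22 125 t 0.0012 [0.0632 0.0643 0.0765]
0.23 587 t -0.0009 [0.071  0.0781 0.0822]
```

All cues agree on about +0.004 rad, so the poise goes 1.6 mm outwards.

```bash
python3 -m jog '[[-0.2,-1.7,1,-0.14,0,0,61],[-0.2,-1.7,0,-0.14,0,0,61],[-0.3,-1.7,0,-0.14,0,0,61],[-0.3,-1.7,0,-0.14,0,0,61],[-0.3,-1.7,-1.5,-0.14,0,0,61]]'; python3 -m jog '[[0,0,0,0,0,0,61],[0,0,-3,0,0,0,61],[0,0,-3,0,0,0,61],[0,0,0,0,0,0,61],[0,0,0,0,0,0,35]]'; python3 -m jog '[[0,0,0,0,0,0,20],[0,0,0,0,0,0,20],[0,0,0,0,0,0,20]]'; python3 -m jog '[[-0.02,0.16,0,0,0,0,20],[0,0,0,0,0,0,20],[0,0,0,0,0,0,20],[0,0,0,0,0,0,20]]'
python3 -m jog '[[0,0,0,0,0,0,35],[0,0,0,0,0,0,61],[0,0,0,0,0,0,61],[0,0,3,0,0,0,61],[0,0,3,0,0,0,61]]'; python3 -m jog '[[0.3,1.7,1.5,0.14,0,0,61],[0.3,1.7,0,0.14,0,0,61],[0.3,1.7,0,0.14,0,0,61],[0.2,1.7,0,0.14,0,0,61],[0.2,1.7,-1,0.14,0,0,61]]'; python3 -m jog '[[0,0,0,0,0,0,61],[0,0,0,0,0,0,61],[0,0,0,0,0,0,61],[0,0,0,0,0,0,61],[0,0,0,0,0,0,61]]'
python3 - <<'E'
from h import *
s=st()
d=tip(); d=tip(); beam(); u,v=[int(x) for x in proj(d,(.58,.43,.06))];save(d,"w17.png",(max(u-60,0),max(v-50,0),u+60,v+50),6)
E
```

```text
t: 23.5
tcp_pos: [0.6001, 0.2427, 0.1595]
orientation: [-0.182, 3.134, -0.015]
contact_force: [0.7, 0.1, -1.8]
grip_width: 0.0523
t: 24.0
tcp_pos: [0.5989, 0.2418, 0.0964]
orientation: [0.179, -3.132, 0.007]
contact_force: [0.0, -0.3, 0.1]
grip_width: 0.0388
t: 24.3
tcp_pos: [0.5996, 0.2424, 0.0974]
orientation: [0.181, -3.135, 0.008]
contact_force: [1.7, -1.4, 0.4]
grip_width: 0.0229
t: 24.7
tcp_pos: [0.5993, 0.2447, 0.0965]
orientation: [0.183, -3.135, 0.008]
contact_force: [4.2, -0.9, 2.5]
grip_width: 0.0227
t: 25.2
tcp_pos: [0.5973, 0.244, 0.1556]
orientation: [0.182, -3.129, 0.011]
contact_force: [0.8, -0.4, 0.3]
grip_width: 0.0517
t: 25.7
tcp_pos: [0.6122, 0.3301, 0.1635]
orientation: [-0.172, 2.908, 1.061]
contact_force: [0.0, 0.1, -2.7]
grip_width: 0.0522
t: 26.2
tcp_pos: [0.6106, 0.3314, 0.1621]
orientation: [-0.178, 2.915, 1.053]
contact_force: [0.8, 0.3, 0.0]
grip_width: 0.0521
t 26.2 tcp [0.6106 0.3314 0.1621] F [0.8 0.3 0. ] w 0.0521
z [-0.004  0.639 -0.769] y [-0.12   0.764  0.634] yaw_y 1.7268
face s 0.2307 face n 1955 orange n 202 z med 0.0629 s range 0.2031 0.2315 z 
[... 321 characters left out ...]
lt 0.0002583286644544923 -0.0017696957031161052
0.08 349 t 0.0004 [0.0649 0.0677 0.0686]
0.09 320 t 0.0004 [0.0648 0.0677 0.0684]
0.1 298 t 0.0005 [0.0649 0.0677 0.0683]
0.11 267 t 0.0005 [0.0655 0.0678 0.0685]
0.12 241 t 0.0005 [0.0652 0.0676 0.0684]
0.13 226 t 0.0006 [0.0655 0.0677 0.0684]
0.14 214 t 0.0007 [0.0658 0.0676 0.0683]
0.15 198 t 0.0007 [0.0663 0.0679 0.0683]
0.16 172 t 0.0006 [0.0657 0.0676 0.0682]
0.17 168 t 0.0007 [0.0661 0.0675 0.0683]
0.18 117 t 0.0006 [0.0636 0.0641 0.0645]
0.19 131 t 0.001 [0.0637 0.0641 0.0645]
0.2 157 t 0.0007 [0.0646 0.0658 0.0662]
0.21 94 t 0.0002 [0.0627 0.0655 0.0659]
0.22 133 t 0.0012 [0.0617 0.0662 0.0759]
0.23 601 t -0.0009 [0.0714 0.0784 0.0826]
```

View pics/w17.png

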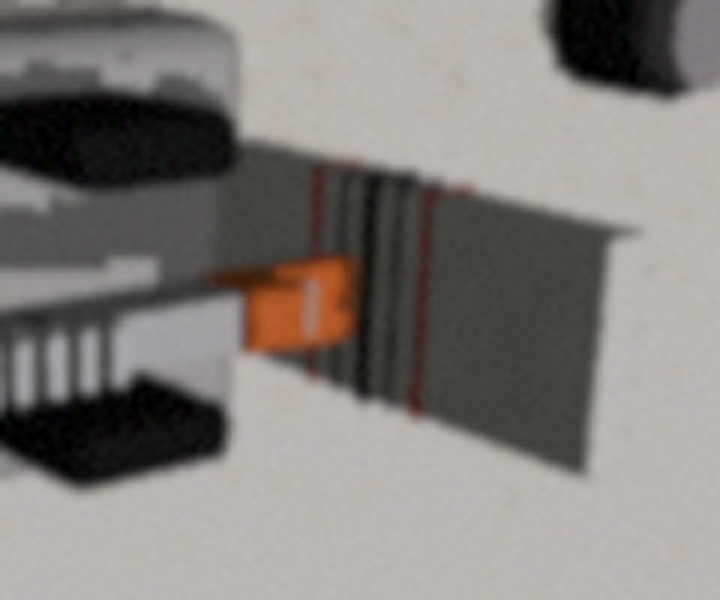

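Run:
```python
from h import *
b=np.array([-.115,.9934]); n=np.array([.9934,.115]); o0=np.array([.602,.2008])
for rep in range(3):
    d=cam("wrist"); W=cloud(d)
    ss=(W[...,:2]-o0)@b; t=(W[...,:2]-o0)@n; Z=W[...,2]
    A=[];B=[];
    for a in np.arange(.075,.178,.005):
        m=(ss>a)&(ss<a+.005)&(abs(t)<.012)&(Z>.055)&(Z<.08)
        z=np.percentile(Z[m],80); A.append([a+.0725+.0025,1]);B.append(z)
    print(np.linalg.lstsq(np.array(A),np.array(B),rcond=None)[0])
    # bench level bias near post
    m=(ss>.1)&(ss<.25)&(abs(t)>.06)&(abs(t)<.1)&(Z<.01); print("bench",np.median(Z[m]), m.sum())
    m=(ss>.24)&(ss<.30)&(abs(t)<.05)&(Z<.01); print("bench2",np.median(Z[m]), m.sum())
```

```text
[-0.0010612  0.0681228]
bench -7.990532330548472e-05 13829
bench2 -0.00023691234230344138 1744
[-0.00078633  0.0681304 ]
bench -9.86982031363215e-05 13780
bench2 -0.00019282689630015226 1744
[1.90501869e-05 6.79330989e-02]
bench -9.643371481027341e-05 13801
bench2 -0.00019454790565565094 1736
```

The beam-top line fit gives tilt ≈ -0.0006 ± 0.0006 rad with height 0.068 m at the pivot, so it is level. I'll let it hang free for another 2 s.

```bash
for i in 1 2 3 4; do python3 -m jog '[[0,0,0,0,0,0,61],[0,0,0,0,0,0,61],[0,0,0,0,0,0,61],[0,0,0,0,0,0,61],[0,0,0,0,0,0,61]]' | head -1; done
python3 - <<'E'
from h import *
s=st(); d=tip()
b=np.array([-.115,.9934]); n=np.array([.9934,.115]); o0=np.array([.602,.2008])
W=cloud(d); ss=(W[...,:2]-o0)@b; t=(W[...,:2]-o0)@n; Z=W[...,2]
k=(Z>.09)&(Z<.115)&(abs(t)<.025)&(ss>-.03)&(ss<.12)
if k.sum(): print(k.sum(),W[k].mean(0),cv2.minAreaRect(W[k][:,:2].astype(np.float32)))
d=cam("scene"); save(d,"s17.png",(200,180,420,350),3.5)
E
```

```text
t: 27.0
t: 27.5
t: 28.0
t: 28.5
t 28.5 tcp [0.6114 0.3292 0.1611] F [0.6 0.2 0.3] w 0.0521
z [-0.003  0.64  -0.769] y [-0.116  0.763  0.636] yaw_y 1.7217
face s 0.2307 face n 1957 orange n 211 z med 0.0624 s range 0.2029 0.2312 z pct [0.0602 0.0615 0.0624 0.0656 0.0663]
block z 0.06565133396027083 tip z 0.06156383795729302 tilt -0.00017196480469670378 -0.002149196090226282
3721 [0.59630606 0.24151794 0.10277802] ((0.5982016921043396, 0.24240538477897644), (0.026030568405985832, 0.025637712329626083), 86.56948852539062)
```

View pics/s17.png

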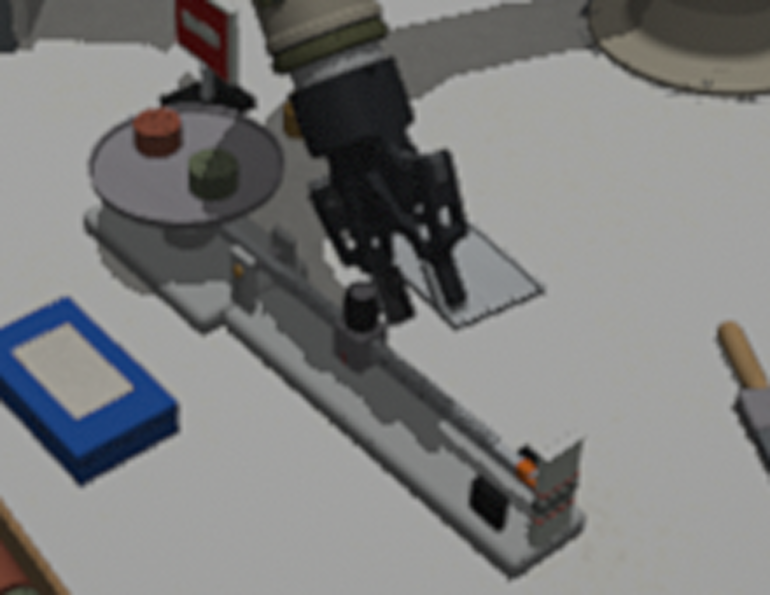

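The pointer stands level and the poise sits about 69 mm from home. Now the discs: untilt, turn and fetch the green one.

```bash
python3 -m jog '[[0.1,-1.7,1,-0.14,0,0,61],[0.1,-1.7,1,-0.14,0,0,61],[0.1,-1.7,1,-0.14,0,0,61],[0.1,-1.7,0,-0.14,0,0,61],[0.1,-1.7,0,-0.14,0,0,61]]'; python3 -m jog '[[0,-1.5,0,0,0,-0.14,61],[0,-1.5,0,0,0,-0.14,61],[0,-1.5,0,0,0,-0.14,61],[0,-1.5,0,0,0,-0.14,61],[0,-1.5,0,0,0,-0.14,61]]';  python3 -m jog '[[0,-1.5,0,0,0,-0.14,61],[0,-1.5,0,0,0,-0.14,61],[0,-1.5,0,0,0,-0.14,61],[0,-1.5,0,0,0,-0.14,61],[0,-1.5,0,0,0,-0.14,61]]'; python3 -m jog '[[0,-1.4,0,0,0,-0.14,61],[0,-1.4,0,0,0,-0.14,61],[0,0,0,0,0,0,61],[0,0,0,0,0,0,61]]'
python3 - <<'E'
from h import *
s=st(); d,o=discs(h=.116); print(o)
E
```

```text
t: 29.1
tcp_pos: [0.6171, 0.2438, 0.1931]
orientation: [0.182, -3.136, 0.017]
contact_force: [-0.6, 0.6, -1.7]
grip_width: 0.0526
t: 29.6
tcp_pos: [0.6162, 0.169, 0.1911]
orientation: [-0.91, -3.001, 0.006]
contact_force: [0.4, 0.5, -0.1]
grip_width: 0.0521
t: 30.1
tcp_pos: [0.6163, 0.094, 0.1911]
orientation: [-1.883, -2.506, 0.003]
contact_force: [-0.2, 0.8, 0.0]
grip_width: 0.0519
t: 30.5
tcp_pos: [0.6164, 0.0668, 0.1909]
orientation: [-2.204, -2.229, 0.002]
contact_force: [-0.6, 0.1, -0.5]
grip_width: 0.0519
t 30.5 tcp [0.6164 0.0668 0.1909] F [-0.6  0.1 -0.5] w 0.0519
z [-0.006  0.004 -1.   ] y [ 1.     0.011 -0.006] yaw_y 0.0111
{'green': [(2224, [283.2, 224.6], [0.6188, 0.0677, 0.116])], 'red': [(1993, [293.6, 307.2], [0.6281, -0.0027, 0.116]), (437, [163.3, 396.1], [0.5132, -0.0986, 0.116])]}
```

```bash
python3 -m jog '[[0.2,0,-3,0,0,0,61],[0,0,-3,0,0,0,61],[0,0,-1.9,0,0,0,61],[0,0,0,0,0,0,61],[0,0,0,0,0,0,40]]'; python3 -m jog '[[0,0,0,0,0,0,32],[0,0,0,0,0,0,32],[0,0,0,0,0,0,32]]'; python3 -m jog '[[0,0,3,0,0,0,32],[0,0,4,0,0,0,32],[0,0,0,0,0,0,32]]'
python3 - <<'E'
from h import *
s=st(); d,o=discs(h=.2); save(d,"w18.png"); print(o)
E
```

```text
t: 31.05
tcp_pos: [0.6186, 0.0667, 0.1124]
orientation: [-2.207, -2.227, 0.002]
contact_force: [-1.1, 0.6, 0.3]
grip_width: 0.0387
t: 31.35
tcp_pos: [0.6189, 0.0665, 0.113]
orientation: [-2.209, -2.226, -0.0]
contact_force: [0.4, -0.0, 0.4]
grip_width: 0.0377
t: 31.65
tcp_pos: [0.6207, 0.0655, 0.1867]
orientation: [-2.212, -2.227, -0.007]
contact_force: [1.3, -0.8, -0.4]
grip_width: 0.0381
t 31.65 tcp [0.6207 0.0655 0.1867] F [ 1.3 -0.8 -0.4] w 0.0381
z [ 0.001  0.004 -1.   ] y [1.    0.007 0.001] yaw_y 0.0067
{'green': [(5388, [279.4, 278.3], [0.6209, 0.0747, 0.2])], 'red': [(788, [291.6, 326.4], [0.6267, 0.0493, 0.2]), (243, [170.5, 392.9], [0.566, 0.0084, 0.2]), (206, [152.4, 410.0], [0.5554, -0.0033, 0.2])]}
```

View pics/w18.png

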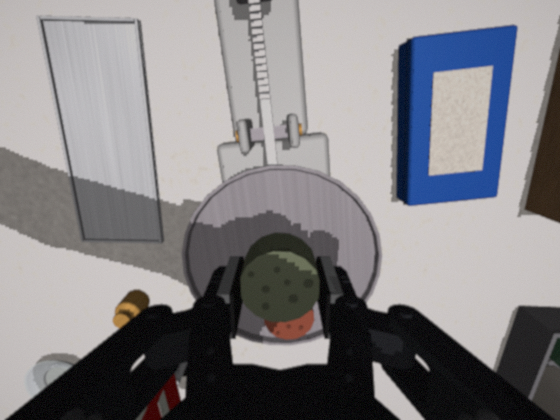

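```bash
python3 -m jog '[[-0.9,-4.2,0.4,0,0,-0.067,32],[-0.9,-4.2,0.4,0,0,-0.067,32],[-0.9,-4.2,0.4,0,0,-0.067,32],[-0.9,-4.2,0,0,0,-0.067,32],[-0.9,-4.2,0,0,0,-0.067,32]]'; python3 -m jog '[[-0.9,-4.2,0,0,0,-0.067,32],[-0.9,-4.2,0,0,0,-0.067,32],[-0.9,-4.2,0,0,0,-0.067,32],[-0.9,-4.2,0,0,0,-0.067,32],[-0.9,-4.2,0,0,0,-0.067,32]]'; python3 -m jog '[[-0.4,-1.2,0,0,0,0,32],[0,0,0,0,0,0,32],[0,0,0,0,0,0,32]]'
python3 - <<'E'
from h import *
s=st(); d=cam("wrist"); save(d,"w19.png"); print(proj(d,(.527,-.366,.085)))
W=cloud(cam("top")); Z=W[...,2]
m=(Z>.078)&(Z<.09); m[:190]=0; m[:,:370]=0; m[280:]=0; m[:,465:]=0
k,l,ss,c=cv2.connectedComponentsWithStats(m.astype(np.uint8)); i=1+np.argmax(ss[1:,4]); P=W[l==i]
print(ss[i],P.mean(0),cv2.minAreaRect(P[:,:2].astype(np.float32)))
E
```

```text
t: 32.2
tcp_pos: [0.5726, -0.1448, 0.1934]
orientation: [-2.55, -1.822, 0.0]
contact_force: [1.0, -0.1, -1.1]
grip_width: 0.0378
t: 32.7
tcp_pos: [0.5277, -0.3548, 0.1931]
orientation: [-2.818, -1.371, -0.001]
contact_force: [-0.1, 0.1, -0.4]
grip_width: 0.0377
t: 33.0
tcp_pos: [0.5246, -0.3644, 0.1932]
orientation: [-2.815, -1.375, -0.002]
contact_force: [0.2, 0.7, -0.8]
grip_width: 0.038
t 33.0 tcp [ 0.5246 -0.3644  0.1932] F [ 0.2  0.7 -0.8] w 0.038
z [-0.003  0.008 -1.   ] y [ 0.789 -0.615 -0.007] yaw_y -0.6618
(np.float64(282.20080748446503), np.float64(211.88511428245047))
[417 252  29  23 208] [ 0.4137534  -0.43753778  0.08445304] ((0.411904513835907, -0.44431906938552856), (0.04122734069824219, 0.08838856220245361), 20.782325744628906)
```

View pics/w19.png

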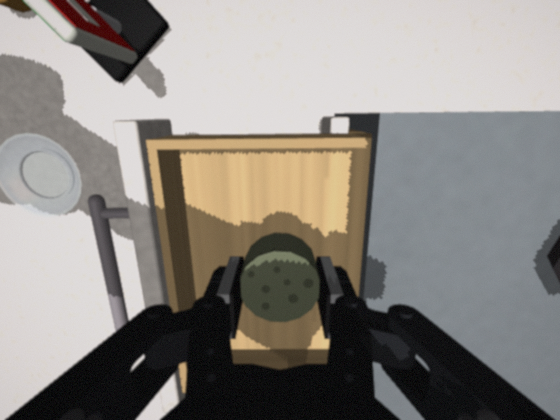

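The drawer is well aligned under the tool. The disc is over its left half, clear of the front and of the cabinet edge (px 350). Lowering.

```bash
python3 -m jog '[[-0.4,0.3,-3,0,0,0,32],[0,0,-3,0,0,0,32],[0,0,-1.7,0,0,0,32],[0,0,-0.5,0,0,0,32],[0,0,0,0,0,0,32]]'; python3 -c "
from h import *
st()"
```

```text
t: 33.6
tcp_pos: [0.5207, -0.3623, 0.1119]
orientation: [-2.816, -1.376, -0.001]
contact_force: [0.3, -0.1, -0.7]
grip_width: 0.0381
t 33.6 tcp [ 0.5207 -0.3623  0.1119] F [ 0.3 -0.1 -0.7] w 0.0381
z [-0.003  0.007 -1.   ] y [ 0.789 -0.615 -0.006] yaw_y -0.6621
```

```bash
python3 -m jog '[[0,0,-0.5,0,0,0,32],[0,0,0,0,0,0,32],[0,0,0,0,0,0,50],[0,0,0,0,0,0,61],[0,0,0,0,0,0,61]]'; python3 -m jog '[[0,0,3,0,0,0,61],[0,0,4,0,0,0,61],[0,0,2,0,0,0,61]]'
python3 - <<'E'
from h import *
s=st(); d,o=discs(h=.109); save(d,"w20.png"); print(o)
E
```

```text
t: 34.1
tcp_pos: [0.5205, -0.3629, 0.1075]
orientation: [-2.818, -1.375, -0.002]
contact_force: [-0.1, -0.4, 0.1]
grip_width: 0.0518
t: 34.4
tcp_pos: [0.5206, -0.3639, 0.1999]
orientation: [-2.82, -1.375, -0.003]
contact_force: [0.0, -0.3, 0.3]
grip_width: 0.0524
t 34.4 tcp [ 0.5206 -0.3639  0.1999] F [ 0.  -0.3  0.3] w 0.0524
z [ 0.     0.005 -1.   ] y [ 0.788 -0.616 -0.003] yaw_y -0.6636
{'green': [(1974, [279.0, 217.0], [0.5223, -0.363, 0.109])], 'red': [(805, [97.1, 20.9], [0.5126, -0.1865, 0.109])]}
```

View pics/w20.png

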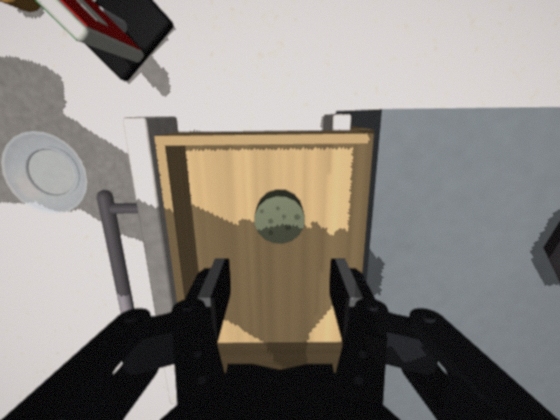

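The green disc lies flat in the drawer at (280,215). Now the red one.

```bash
python3 -m jog '[[1.2,4,0,0,0,0.074,61],[1.2,4,0,0,0,0.074,61],[1.2,4,0,0,0,0.074,61],[1.2,4,0,0,0,0.074,61],[1.2,4,0,0,0,0.074,61]]'; python3 -m jog '[[1.2,4,0,0,0,0.074,61],[1.2,4,0,0,0,0.074,61],[1.2,4,0,0,0,0.074,61],[1.1,4,0,0,0,0.074,61],[0,0,0,0,0,0,61]]'; python3 -m jog '[[0,0,-3,0,0,0,61],[0,0,0,0,0,0,61],[0,0,0,0,0,0,61]]'
python3 - <<'E'
from h import *
s=st(); d,o=discs(h=.12); print(o)
E
```

```text
t: 34.95
tcp_pos: [0.5808, -0.1611, 0.1972]
orientation: [-2.514, -1.873, -0.0]
contact_force: [0.1, 0.1, -0.9]
grip_width: 0.0523
t: 35.45
tcp_pos: [0.6288, 0.0045, 0.1961]
orientation: [-2.199, -2.231, -0.001]
contact_force: [-0.7, -0.8, -0.4]
grip_width: 0.0521
t: 35.75
tcp_pos: [0.627, -0.0035, 0.1671]
orientation: [-2.214, -2.218, 0.003]
contact_force: [0.1, -1.3, 0.9]
grip_width: 0.0523
t 35.75 tcp [ 0.627  -0.0035  0.1671] F [ 0.1 -1.3  0.9] w 0.0523
z [-0.007  0.004 -1.   ] y [ 1.     0.002 -0.007] yaw_y 0.0019
{'green': [], 'red': [(3041, [282.1, 243.0], [0.6286, -0.0046, 0.12]), (543, [149.3, 399.6], [0.5252, -0.1388, 0.12])]}
```

```bash
python3 -m jog '[[0.1,-0.1,-3,0,0,0,61],[0,0,-2.1,0,0,0,61],[0,0,0,0,0,0,61],[0,0,0,0,0,0,45],[0,0,0,0,0,0,32]]'; python3 -m jog '[[0,0,0,0,0,0,32],[0,0,0,0,0,0,32],[0,0,0,0,0,0,32]]'; python3 -m jog '[[0,0,3,0,0,0,32],[0,0,4,0,0,0,32],[0,0,1,0,0,0,32]]'
python3 - <<'E'
from h import *
s=st(); d,o=discs(h=.2); save(d,"w21.png"); print(o)
E
```

```text
t: 36.3
tcp_pos: [0.6292, -0.0043, 0.1176]
orientation: [-2.215, -2.221, -0.0]
contact_force: [-0.5, 0.2, -0.9]
grip_width: 0.0378
t: 36.6
tcp_pos: [0.6288, -0.0038, 0.1167]
orientation: [-2.214, -2.221, 0.0]
contact_force: [0.7, 0.1, 0.4]
grip_width: 0.0377
t: 36.9
tcp_pos: [0.6297, -0.0044, 0.1996]
orientation: [-2.216, -2.222, -0.003]
contact_force: [-0.1, -0.1, -0.6]
grip_width: 0.0376
t 36.9 tcp [ 0.6297 -0.0044  0.1996] F [-0.1 -0.1 -0.6] w 0.0376
z [-0.001  0.004 -1.   ] y [ 1.     0.003 -0.001] yaw_y 0.0027
{'green': [], 'red': [(5410, [279.6, 280.0], [0.63, -0.0038, 0.2]), (78, [149.9, 407.6], [0.5555, -0.0878, 0.2])]}
```

View pics/w21.png

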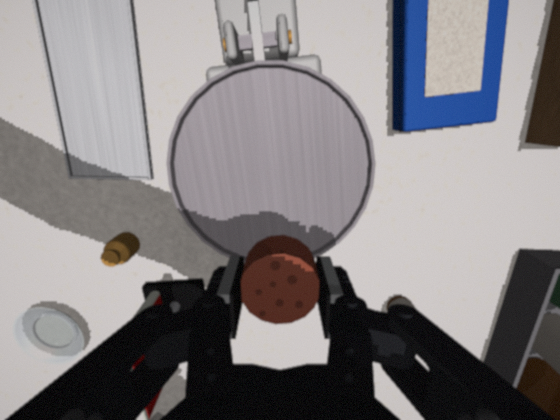

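Red disc held. To the drawer's other half.

```bash
python3 -m jog '[[-1.5,-4.2,0,0,0,-0.067,32],[-1.5,-4.2,0,0,0,-0.067,32],[-1.5,-4.2,0,0,0,-0.067,32],[-1.5,-4.2,0,0,0,-0.067,32],[-1.5,-4.2,0,0,0,-0.067,32]]'; python3 -m jog '[[-1.6,-4.2,0,0,0,-0.067,32],[-1.6,-4.2,0,0,0,-0.067,32],[-1.6,-4.2,0,0,0,-0.067,32],[-1.7,-4.2,0,0,0,-0.067,32],[-1.7,-4.2,0,0,0,-0.067,32]]'; python3 -m jog '[[0,0,-3,0,0,0,32],[0,0,-3,0,0,0,32],[0,0,0,0,0,0,32],[0,0,0,0,0,0,32]]'
python3 - <<'E'
from h import *
s=st(); d=cam("wrist"); save(d,"w22.png")
E
```

```text
t: 37.45
tcp_pos: [0.5523, -0.2146, 0.1951]
orientation: [-2.553, -1.817, 0.001]
contact_force: [1.0, -0.8, -0.2]
grip_width: 0.0378
t: 37.95
tcp_pos: [0.4705, -0.4247, 0.1949]
orientation: [-2.82, -1.365, -0.001]
contact_force: [0.2, -0.1, 0.1]
grip_width: 0.0377
t: 38.35
tcp_pos: [0.471, -0.4234, 0.1356]
orientation: [-2.819, -1.368, -0.0]
contact_force: [0.7, -0.5, -0.4]
grip_width: 0.0376
t 38.35 tcp [ 0.471  -0.4234  0.1356] F [ 0.7 -0.5 -0.4] w 0.0376
z [-0.003  0.007 -1.   ] y [ 0.786 -0.619 -0.007] yaw_y -0.667
```

View pics/w22.png

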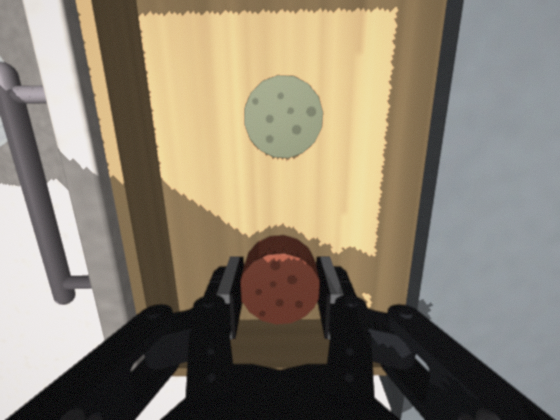

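Red is clear of green and of the walls. Lower 2.8 cm and release.

```bash
python3 -m jog '[[0,0,-1.5,0,0,0,32],[0,0,-1.3,0,0,0,32],[0,0,0,0,0,0,32],[0,0,0,0,0,0,50],[0,0,0,0,0,0,61]]'; python3 -m jog '[[0,0,0,0,0,0,61],[0,0,3,0,0,0,61],[0,0,4,0,0,0,61],[0,0,3,0,0,0,61]]'
python3 - <<'E'
from h import *
s=st(); d=cam("wrist"); save(d,"w23.png"); W=cloud(d)
d=cam("top"); W=cloud(d); Z=W[...,2]
save(d,"t23.png",(310,110,530,320),2.8)
E
```

```text
t: 38.9
tcp_pos: [0.4714, -0.4236, 0.1079]
orientation: [-2.82, -1.369, -0.002]
contact_force: [-0.4, 0.2, -0.1]
grip_width: 0.0518
t: 39.3
tcp_pos: [0.4712, -0.4242, 0.2099]
orientation: [-2.821, -1.369, -0.002]
contact_force: [0.5, -0.3, 0.6]
grip_width: 0.0523
t 39.3 tcp [ 0.4712 -0.4242  0.2099] F [ 0.5 -0.3  0.6] w 0.0523
z [-0.002  0.006 -1.   ] y [ 0.785 -0.619 -0.005] yaw_y -0.6674
```

View pics/w23.png

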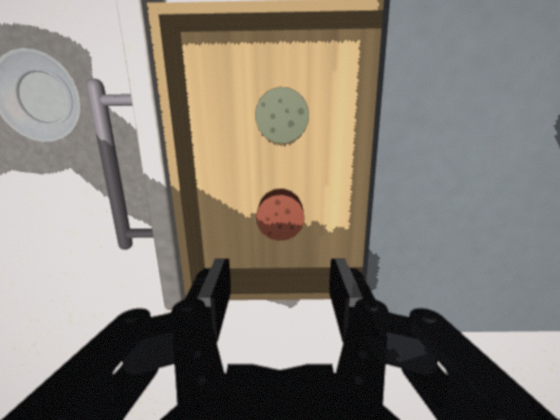

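View pics/t23.png

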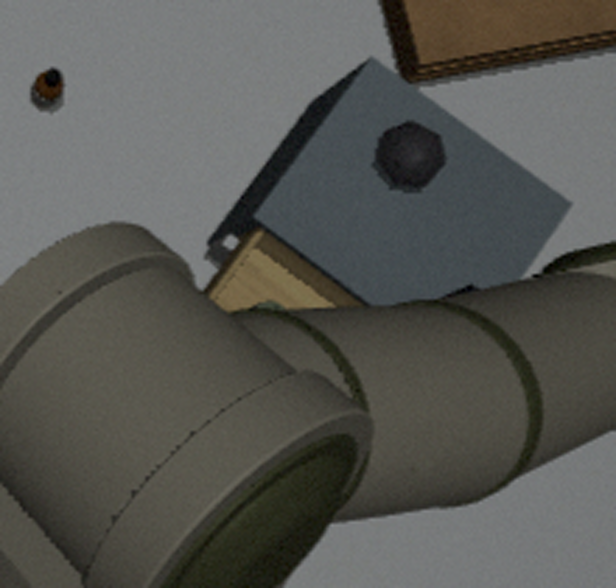

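Both discs lie in the drawer. Next I'll locate the handle bar ((110,165) in the wrist view) and the cabinet front edge.

Run:
```python
from h import *
d=cam("wrist"); W=cloud(d); Z=W[...,2]
th=np.deg2rad(-37.8); 
m=np.zeros(Z.shape,bool); m[75:260,85:140]=True; m&=(Z>.1)&(Z<.13)
P=W[m]; print(m.sum(),P.mean(0),cv2.minAreaRect(P[:,:2].astype(np.float32)))
x=np.array([np.cos(-.662),np.sin(-.662)]); y=np.array([-x[1],x[0]])
print("handle x,y drawerframe",np.percentile(P[:,:2]@x,[1,50,99]),np.percentile(P[:,:2]@y,[1,50,99]))
m=(Z>.143)&(Z<.156); m[:,:360]=0;  P=W[m]; print("cab edge x min",np.percentile(P[:,:2]@x,[.5,1,5]))
m=(Z>.12)&(Z<.14); m[:, :110]=0; m[:,230:]=0; m[250:]=0; P=W[m]; print("front",m.sum(),np.percentile(P[:,:2]@x,[1,5,25,50,75]))
st()
```

```text
3169 [ 0.40161096 -0.31207582  0.11581535] ((0.401835173368454, -0.32272979617118835), (0.12949238717556, 0.03094794787466526), 52.24067306518555)
handle x,y drawerframe [0.50079569 0.50806276 0.52787004] [-0.06868434  0.00519975  0.05559837]
cab edge x min [0.69397181 0.69436468 0.69904017]
front 11012 [0.54046269 0.541861   0.54767021 0.55400661 0.55865891]
t 39.45 tcp [ 0.472  -0.4244  0.21  ] F [-0.2  0.6  0.3] w 0.0518
z [ 0.001  0.004 -1.   ] y [ 0.786 -0.618 -0.002] yaw_y -0.6667
```

```bash
python3 -m jog '[[-3,3.6,0,0,0,0,0],[-3,3.6,0,0,0,0,0],[-3,3.6,0,0,0,0,0],[-2.7,3.7,0,0,0,0,0],[0,0,0,0,0,0,0]]'; python3 -m jog '[[0,0,-3,0,0,0,0],[0,0,-4,0,0,0,0],[0,0,-3,0,0,0,0],[0,0,0,0,0,0,0]]'
python3 - <<'E'
from h import *
s=st(); d=cam("wrist"); save(d,"w24.png")
E
```

```text
t: 39.95
tcp_pos: [0.35, -0.2731, 0.2067]
orientation: [-2.813, -1.365, -0.001]
contact_force: [1.3, -0.8, 0.6]
grip_width: -0.0005
t: 40.35
tcp_pos: [0.3532, -0.2779, 0.1053]
orientation: [-2.816, -1.366, 0.003]
contact_force: [0.7, 0.7, 1.1]
grip_width: 0.0001
t 40.35 tcp [ 0.3532 -0.2779  0.1053] F [0.7 0.7 1.1] w 0.0001
z [-0.006  0.01  -1.   ] y [ 0.785 -0.619 -0.011] yaw_y -0.6672
```

View pics/w24.png

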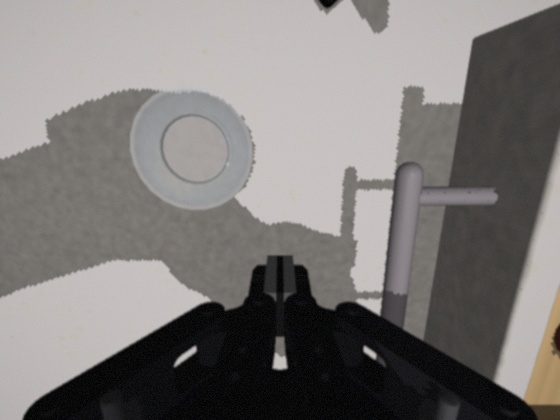

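The handle bar is at (400,250), about 35 mm ahead of the closed fingers. Pushing the drawer in.

```bash
python3 -m jog '[[1.58,-1.23,0,0,0,0,0],[1.2,-0.92,0,0,0,0,0],[1.2,-0.92,0,0,0,0,0],[1.2,-0.92,0,0,0,0,0],[1.2,-0.92,0,0,0,0,0]]'; python3 -m jog '[[1.2,-0.92,0,0,0,0,0],[1.2,-0.92,0,0,0,0,0],[1.2,-0.92,0,0,0,0,0],[1.2,-0.92,0,0,0,0,0],[1.2,-0.92,0,0,0,0,0]]'; python3 -m jog '[[0.8,-0.62,0,0,0,0,0],[0.8,-0.62,0,0,0,0,0],[0,0,0,0,0,0,0]]'
```

```text
t: 40.9
tcp_pos: [0.4184, -0.3283, 0.1096]
orientation: [-2.821, -1.369, -0.001]
contact_force: [-1.6, 0.6, -1.2]
grip_width: -0.0005
t: 41.4
tcp_pos: [0.4783, -0.3741, 0.1098]
orientation: [-2.82, -1.369, 0.0]
contact_force: [-2.1, 1.3, -0.9]
grip_width: 0.0001
t: 41.7
tcp_pos: [0.4919, -0.3845, 0.1085]
orientation: [-2.815, -1.366, 0.001]
contact_force: [-7.9, 8.0, 8.4]
grip_width: -0.0003
```

```bash
python3 -m jog '[[0.3,-0.23,0,0,0,0,0],[0,0,0,0,0,0,0]]'
python3 - <<'E'
from h import *
s=st(); d=cam("scene"); save(d,"s25.png",(100,100,300,230),4); d=cam("wrist"); save(d,"w25.png")
E
```

```text
t: 41.9
tcp_pos: [0.4921, -0.3846, 0.1082]
orientation: [-2.81, -1.362, 0.003]
contact_force: [-16.6, 14.4, 14.0]
grip_width: -0.0001
t 41.9 tcp [ 0.4921 -0.3846  0.1082] F [-16.6  14.4  14. ] w -0.0001
z [-0.01   0.016 -1.   ] y [ 0.785 -0.619 -0.017] yaw_y -0.668
```

View pics/s25.png

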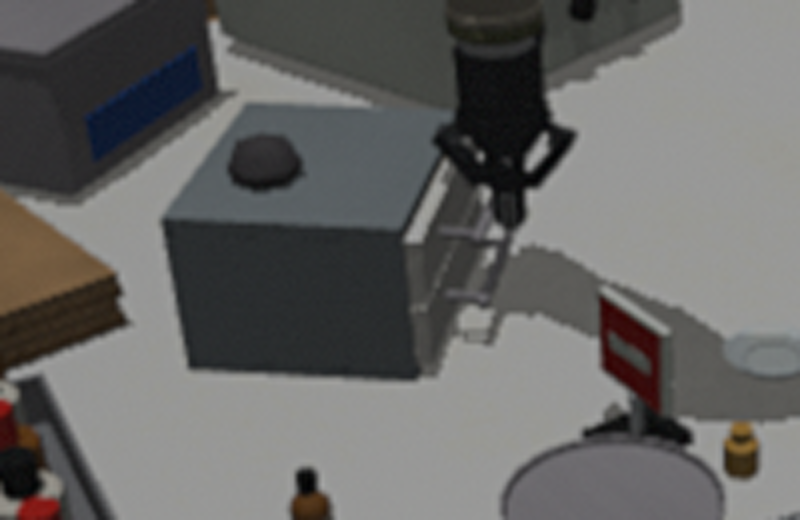

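View pics/w25.png

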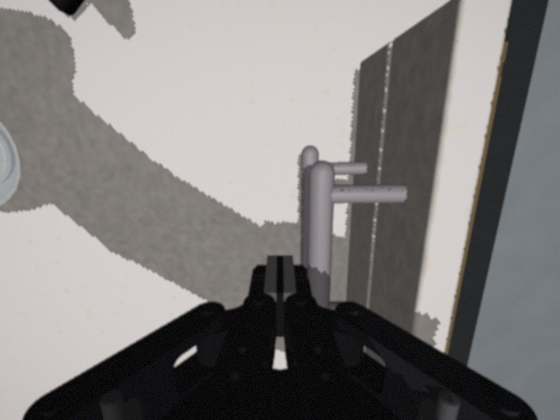

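Run:
```python
from h import *
d=cam("wrist"); W=cloud(d)
x=np.array([np.cos(-.66),np.sin(-.66)])
for v in (60,110,160):
    print(v,[(u,round(float(W[v,u,:2]@x),3),round(float(W[v,u,2]),3)) for u in range(380,556,8)])
```

```text
60 [(380, 0.679, 0.063), (388, 0.68, 0.074), (396, 0.679, 0.088), (404, 0.679, 0.098), (412, 0.678, 0.107), (420, 0.679, 0.113), (428, 0.679, 0.121), (436, 0.679, 0.127), (444, 0.679, 0.131), (452, 0.679, 0.137), (460, 0.681, 0.138), (468, 0.683, 0.138), (476, 0.686, 0.137), (484, 0.688, 0.138), (492, 0.69, 0.138), (500, 0.699, 0.128), (508, 0.694, 0.14), (516, 0.693, 0.144), (524, 0.694, 0.146), (532, 0.693, 0.15), (540, 0.694, 0.151), (548, 0.697, 0.15)]
110 [(380, 0.679, 0.07), (388, 0.679, 0.082), (396, 0.679, 0.094), (404, 0.679, 0.104), (412, 0.679, 0.112), (420, 0.679, 0.119), (428, 0.679, 0.126), (436, 0.679, 0.133), (444, 0.679, 0.136), (452, 0.681, 0.137), (460, 0.684, 0.137), (468, 0.686, 0.138), (476, 0.689, 0.137), (484, 0.692, 0.136), (492, 0.7, 0.128), (500, 0.694, 0.141), (508, 0.694, 0.144), (516, 0.694, 0.147), (524, 0.694, 0.15), (532, 0.696, 0.15), (540, 0.699, 0.15), (548, 0.701, 0.15)]
160 [(380, 0.681, 0.073), (388, 0.679, 0.091), (396, 0.679, 0.101), (404, 0.679, 0.11), (412, 0.679, 0.118), (420, 0.679, 0.124), (428, 0.679, 0.131), (436, 0.68, 0.136), (444, 0.681, 0.138), (452, 0.684, 0.137), (460, 0.687, 0.137), (468, 0.689, 0.137), (476, 0.692, 0.138), (484, 0.728, 0.086), (492, 0.694, 0.141), (500, 0.694, 0.145), (508, 0.694, 0.148), (516, 0.696, 0.149), (524, 0.697, 0.15), (532, 0.699, 0.151), (540, 0.702, 0.15), (548, 0.704, 0.15)]
```

Run:
```python
from h import *
d=cam("wrist"); W=cloud(d); Z=W[...,2]
th=-.659; x=np.array([np.cos(th),np.sin(th)]); X=W[...,:2]@x; Y=W[...,:2]@np.array([-x[1],x[0]])
for lo,hi in ((.02,.03),(.03,.05),(.05,.07),(.08,.09),(.09,.11),(.115,.133)):
    m=(Z>lo)&(Z<hi)&(X>.66)&(X<.69)&(Y>.07)&(Y<.115); print(lo,m.sum(),np.median(X[m]) if m.sum() else None, np.median(Y[m]) if m.sum() else None)
```

```text
0.02 226 0.6789248627526192 0.09015016870200429
0.03 562 0.6789235362983327 0.08950172271050223
0.05 789 0.6789255474016539 0.09023837296093964
0.08 620 0.6789477243022604 0.08995623137546216
0.09 1745 0.6789265488437689 0.09045154143023575
0.115 2870 0.6789490971419696 0.09057157486283748
```

The top front is coplanar with the shut lower drawer front (both at x' = 0.679), so it is fully shut. Backing off and going to the poise.

```bash
python3 -m jog '[[-0.8,0.62,0,0,0,0,0],[-1.6,1.23,0,0,0,0,0],[-0.8,0.62,3,0,0,0,0],[0,0,4,0,0,0,0],[0,0,3,0,0,0,0]]'
python3 - <<'E'
from h import *
st(); d=cam("wrist"); save(d,"w26.png"); W=cloud(d); Z=W[...,2]
th=-.659; x=np.array([np.cos(th),np.sin(th)]); X=W[...,:2]@x; Y=W[...,:2]@np.array([-x[1],x[0]])
for lo,hi in ((.03,.07),(.085,.133)):
    m=(Z>lo)&(Z<hi)&(X>.66)&(X<.69)&(Y>.07)&(Y<.115); print(lo,m.sum(),np.median(X[m]) if m.sum() else None)
E
python3 -m jog '[[0.85,4.4,0,0,0,0.052,0],[0.85,4.4,0,0,0,0.052,0],[0.85,4.4,0,0,0,0.052,0],[0.85,4.4,0,0,0,0.052,0],[0.85,4.4,0,0,0,0.052,0]]'; python3 -m jog '[[0.85,4.4,0,0,0,0.052,0],[0.85,4.4,0,0,0,0.052,0],[0.85,4.4,0,0,0,0.052,0],[0.85,4.4,0,0,0,0.052,0],[0.85,4.4,0,0,0,0.052,0]]'; python3 -m jog '[[0.85,4.4,0,0,0,0.052,0],[0.85,4.4,0,0,0,0.052,0],[0.85,4.4,0,0,0,0.052,0],[0.85,4.4,0,0,0,0.052,0],[0,0,0,0,0,0.052,0]]'
python3 - <<'E'
from h import *
st(); d=cam("wrist"); save(d,"w27.png"); W=cloud(d); Z=W[...,2]
b=np.array([-.115,.9934]); n=np.array([.9934,.115]); o0=np.array([.602,.2008])
ss=(W[...,:2]-o0)@b; t=(W[...,:2]-o0)@n
k=(Z>.09)&(Z<.115)&(abs(t)<.025)&(ss>-.03)&(ss<.1)
if k.sum(): print(k.sum(),W[k].mean(0),cv2.minAreaRect(W[k][:,:2].astype(np.float32)))
E
```

```text
t: 42.6
tcp_pos: [0.4649, -0.3644, 0.2107]
orientation: [-2.822, -1.368, -0.002]
contact_force: [0.1, -0.5, -0.0]
grip_width: -0.0002
t 42.6 tcp [ 0.4649 -0.3644  0.2107] F [ 0.1 -0.5 -0. ] w -0.0002
z [-0.001  0.005 -1.   ] y [ 0.785 -0.619 -0.004] yaw_y -0.668
0.03 602 0.678960438247452
0.085 1450 0.6789323097378648
t: 43.15
tcp_pos: [0.5081, -0.1424, 0.2087]
orientation: [-2.618, -1.726, -0.001]
contact_force: [-0.4, 0.4, -0.3]
grip_width: -0.0002
t: 43.65
tcp_pos: [0.5506, 0.0779, 0.2088]
orientation: [-2.372, -2.051, -0.001]
contact_force: [1.6, -0.1, 0.1]
grip_width: 0.0002
t: 44.15
tcp_pos: [0.5844, 0.26, 0.2075]
orientation: [-2.075, -2.35, -0.0]
contact_force: [-0.5, -0.5, 0.6]
grip_width: -0.0001
t 44.15 tcp [0.5844 0.26   0.2075] F [-0.5 -0.5  0.6] w -0.0001
z [-0.005  0.005 -1.   ] y [ 0.992  0.124 -0.005] yaw_y 0.1242
720 [0.59831505 0.24568348 0.09899593] ((0.5985305309295654, 0.24457001686096191), (0.026073014363646507, 0.024901993572711945), 16.367801666259766)
```

View pics/w27.png

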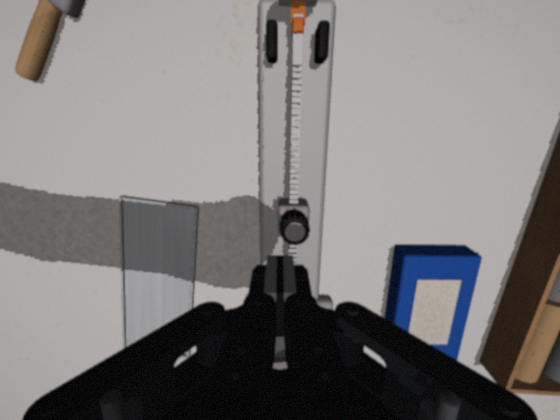

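View pics/w26.png

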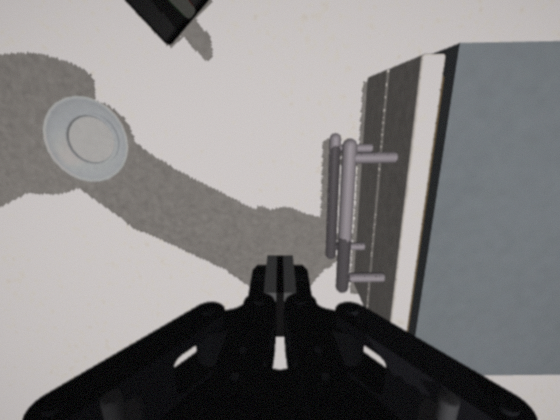

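The drawer stays shut. The knob is at (0.5985, 0.2448) with its top at 0.099. I'll come down beyond it and push it home.

```bash
python3 -m jog '[[0.95,2.6,0,0,0,0,0],[0,0,-4,0,0,0,0],[0,0,-4,0,0,0,0],[0,0,-3.4,0,0,0,0],[0,0,0,0,0,0,0]]'; python3 -c "
from h import *
st()"; python3 -m jog '[[0.11,-0.95,0,0,0,0,0],[0.11,-0.95,0,0,0,0,0],[0.11,-0.95,0,0,0,0,0],[0.11,-0.95,0,0,0,0,0],[0.11,-0.95,0,0,0,0,0]]'
```

```text
t: 44.7
tcp_pos: [0.5917, 0.2766, 0.0908]
orientation: [-2.089, -2.335, 0.011]
contact_force: [0.5, 0.3, 0.4]
grip_width: -0.0002
t 44.7 tcp [0.5917 0.2766 0.0908] F [0.5 0.3 0.4] w -0.0002
z [-0.011 -0.    -1.   ] y [ 0.994  0.111 -0.011] yaw_y 0.111
t: 45.2
tcp_pos: [0.6, 0.2298, 0.0952]
orientation: [-2.089, -2.339, -0.001]
contact_force: [1.0, 1.9, 0.7]
grip_width: -0.0001
```

```bash
python3 -m jog '[[0.08,-0.7,0,0,0,0,0],[0.08,-0.7,0,0,0,0,0],[0.07,-0.6,0,0,0,0,0],[0.05,-0.4,0,0,0,0,0],[0.05,-0.4,0,0,0,0,0]]';python3 -m jog '[[0.05,-0.4,0,0,0,0,0],[0.05,-0.4,0,0,0,0,0],[0,0,0,0,0,0,0]]'
```

```text
t: 45.7
tcp_pos: [0.6025, 0.2024, 0.094]
orientation: [-2.088, -2.339, 0.003]
contact_force: [0.0, 1.4, 1.8]
grip_width: -0.0001
t: 46.0
tcp_pos: [0.603, 0.1984, 0.0946]
orientation: [-2.082, -2.338, -0.002]
contact_force: [-3.4, 12.2, 8.8]
grip_width: -0.0002
```

The poise is on its stop (12 N). One small extra press, then straight back and a look.

```bash
python3 -m jog '[[0.02,-0.2,0,0,0,0,0],[0,0,0,0,0,0,0]]';python3 -m jog '[[-0.1,0.8,0,0,0,0,0],[-0.2,1.6,0,0,0,0,0],[0,0,4,0,0,0,0],[0,0,4,0,0,0,0],[0,0,3,0,0,0,0]]'; python3 -m jog '[[0,0,0,0,0,0,0],[0,0,0,0,0,0,0],[0,0,0,0,0,0,0],[0,0,0,0,0,0,0],[0,0,0,0,0,0,0]]'
python3 - <<'E'
from h import *
st(); d=cam("wrist"); save(d,"w28.png"); W=cloud(d); Z=W[...,2]
b=np.array([-.115,.9934]); n=np.array([.9934,.115]); o0=np.array([.602,.2008])
ss=(W[...,:2]-o0)@b; t=(W[...,:2]-o0)@n
k=(Z>.09)&(Z<.115)&(abs(t)<.025)&(ss>-.06)&(ss<.1)
if k.sum(): print(k.sum(),W[k].mean(0),cv2.minAreaRect(W[k][:,:2].astype(np.float32)))
A=[];B=[]
for a in np.arange(.0,.178,.005):
    m=(ss>a)&(ss<a+.005)&(abs(t)<.012)&(Z>.055)&(Z<.08)
    if m.sum()>8: A.append([a+.075,1]);B.append(np.percentile(Z[m],80))
print(len(A),np.linalg.lstsq(np.array(A),np.array(B),rcond=None)[0])
E
```

```text
t: 46.2
tcp_pos: [0.6031, 0.1982, 0.0947]
orientation: [-2.079, -2.338, -0.004]
contact_force: [-4.4, 16.2, 11.9]
grip_width: 0.0001
t: 46.7
tcp_pos: [0.6008, 0.2167, 0.2057]
orientation: [-2.089, -2.339, 0.003]
contact_force: [-0.0, 0.7, 0.8]
grip_width: -0.0004
t: 47.2
tcp_pos: [0.6003, 0.2165, 0.203]
orientation: [-2.088, -2.338, 0.005]
contact_force: [0.5, -0.4, -0.7]
grip_width: 0.0
t 47.2 tcp [0.6003 0.2165 0.203 ] F [ 0.5 -0.4 -0.7] w 0.0
z [-0.007  0.002 -1.   ] y [ 0.994  0.113 -0.007] yaw_y 0.113
286 [0.60709146 0.18271158 0.09930177] ((0.6074002981185913, 0.18096856772899628), (0.011685996316373348, 0.025780919939279556), 81.26284790039062)
35 [-0.00589897  0.06839866]
```

View pics/w28.png

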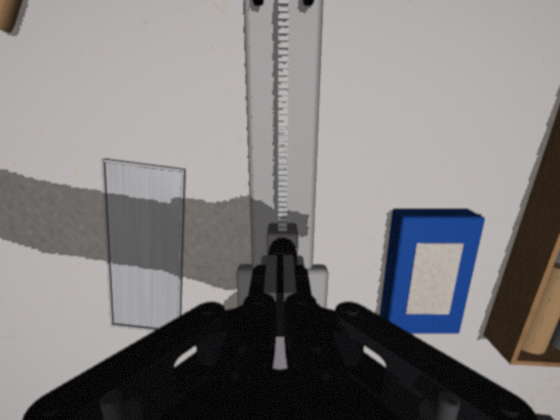

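```bash
python3 -m jog '[[-0.3,-3,1,0,0,0,0],[0,-3,1,0,0,0,0],[0,-3,1,0,0,0,0],[0,0,0,0,0,0,0],[0,0,0,0,0,0,0]]'
python3 - <<'E'
from h import *
st(); d=cam("wrist"); save(d,"w29.png"); 
b=np.array([-.115,.9934]); n=np.array([.9934,.115]); o0=np.array([.602,.2008])
for i in range(2):
    W=cloud(d); Z=W[...,2]
    ss=(W[...,:2]-o0)@b; t=(W[...,:2]-o0)@n
    k=(Z>.09)&(Z<.115)&(abs(t)<.025)&(ss>-.05)&(ss<.1)
    if k.sum(): print(k.sum(),W[k].mean(0),cv2.minAreaRect(W[k][:,:2].astype(np.float32)))
    A=[];B=[]
    for a in np.arange(.0,.178,.005):
        m=(ss>a)&(ss<a+.005)&(abs(t)<.012)&(Z>.055)&(Z<.08)
        if m.sum()>8: A.append([a+.075,1]);B.append(np.percentile(Z[m],80))
    print(len(A),np.linalg.lstsq(np.array(A),np.array(B),rcond=None)[0])
    m=(ss>-.05)&(ss<.2)&(abs(t)>.05)&(abs(t)<.12)&(Z<.01); print("bench slope",np.linalg.lstsq(np.c_[ss[m],np.ones(m.sum())],Z[m],rcond=None)[0])
    d=cam("wrist")
E
```

```text
t: 47.75
tcp_pos: [0.5979, 0.1261, 0.2341]
orientation: [-2.09, -2.337, 0.002]
contact_force: [0.0, 0.7, -0.9]
grip_width: -0.0001
t 47.75 tcp [0.5979 0.1261 0.2341] F [ 0.   0.7 -0.9] w -0.0001
z [-0.006  0.004 -1.   ] y [ 0.994  0.111 -0.005] yaw_y 0.1114
712 [0.60638357 0.17391502 0.10357563] ((0.6067376732826233, 0.17328712344169617), (0.025865605100989342, 0.025259632617235184), 85.82262420654297)
20 [-0.0048288   0.06809465]
bench slope [-0.00333837  0.00030784]
718 [0.60631075 0.17403498 0.10358604] ((0.6067927479743958, 0.17355120182037354), (0.025843491777777672, 0.025521311908960342), 16.090328216552734)
20 [-0.00739636  0.06841115]
bench slope [-0.00311688  0.00029889]
```

View pics/w29.png

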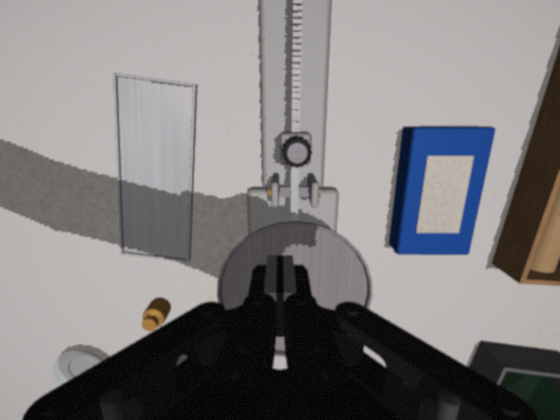

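Run:
```python
from h import *
d=cam("wrist"); save(d,"w30.png",(235,110,355,210),6)
p=ray(d,(275+316)/2,191,.074); print(p, np.hypot(*(p[:2]-[.6067,.1734])))
# pointer from top cam + knob
t=cam("top"); W=cloud(t); save(t,"t30.png",(100,160,300,230),4)
```

```text
[0.61165004 0.13405734 0.074     ] 0.03965284054405808
```

View pics/w30.png

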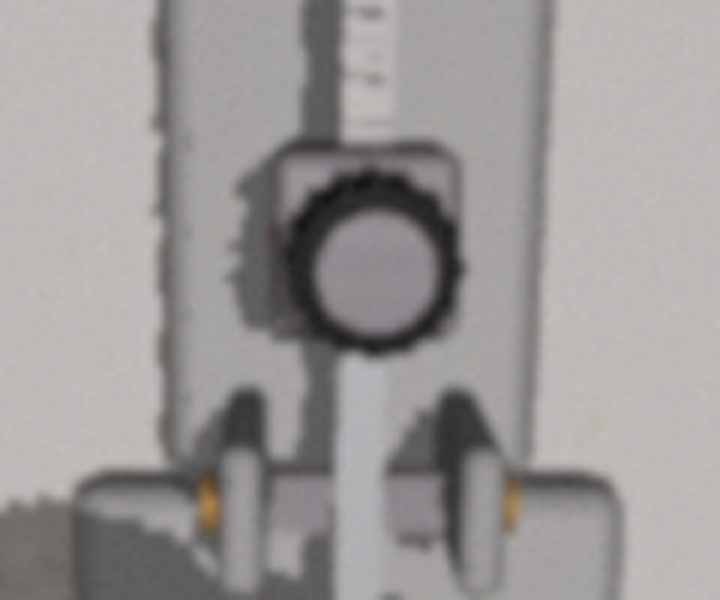

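Run:
```python
from h import *
d=cam("wrist"); b=np.array([-.115,.9934])
pL=ray(d,235+208/6,110+503/6,.060);pR=ray(d,235+510/6,110+503/6,.060); p=(pL+pR)/2
k=ray(d,235+376/6,110+268/6,.1036)
print(p,k,(k-p)[:2]@b)
```

```text
[0.6124578  0.12725636 0.06      ] [0.60707753 0.17320215 0.1036    ] 0.04626127553501305
```

The poise may still be about 1 mm short: pivot distance 46.3 mm, and tilt about -0.003 after taking off the bench-slope bias. Push again, a bit firmer.

```bash
python3 -m jog '[[0.1,3.2,0,0,0,0,0],[0.1,3.2,0,0,0,0,0],[0.1,3.2,-4,0,0,0,0],[0,0,-4,0,0,0,0],[0,0,-4,0,0,0,0]]'; python3 -m jog '[[0,0,-2,0,0,0,0],[0,0,0,0,0,0,0],[0,0,0,0,0,0,0]]'; python3 -m jog '[[0.1,-0.9,0,0,0,0,0],[0.06,-0.5,0,0,0,0,0],[0.06,-0.5,0,0,0,0,0],[0.06,-0.5,0,0,0,0,0],[0,0,0,0,0,0,0]]'; python3 -m jog '[[0.03,-0.3,0,0,0,0,0],[0,0,0,0,0,0,0]]'
```

```text
t: 48.55
tcp_pos: [0.6003, 0.2242, 0.1133]
orientation: [-2.084, -2.342, 0.002]
contact_force: [0.4, 0.5, -1.1]
grip_width: -0.0003
t: 48.85
tcp_pos: [0.6009, 0.2218, 0.0953]
orientation: [-2.088, -2.339, 0.003]
contact_force: [-0.1, 0.7, -0.4]
grip_width: -0.0004
t: 49.35
tcp_pos: [0.6038, 0.1983, 0.0958]
orientation: [-2.087, -2.338, -0.001]
contact_force: [-0.4, 2.6, 2.0]
grip_width: -0.0001
t: 49.55
tcp_pos: [0.6039, 0.198, 0.0958]
orientation: [-2.083, -2.339, -0.003]
contact_force: [-1.9, 10.3, 6.8]
grip_width: 0.0001
```

```bash
python3 -m jog '[[0.03,-0.3,0,0,0,0,0],[0,0,0,0,0,0,0],[0,0,0,0,0,0,0]]'; python3 -m jog '[[-0.05,0.4,0,0,0,0,0],[-0.1,0.8,0,0,0,0,0],[-0.2,1.6,0,0,0,0,0],[0,0,4,0,0,0,0],[0,0,4,0,0,0,0]]';  python3 -m jog '[[0.3,2.2,0,0.14,0,0,0],[0.3,2.2,0,0.14,0,0,0],[0.3,2.2,0,0.14,0,0,0],[0.2,2.2,0,0.14,0,0,0],[0.2,2.2,0,0.14,0,0,0]]'; python3 -m jog '[[0,0,0,0,0,0,0],[0,0,0,0,0,0,0],[0,0,0,0,0,0,0],[0,0,0,0,0,0,0],[0,0,0,0,0,0,0]]'
python3 - <<'E'
from h import *
st(); d=cam("wrist"); save(d,"w31.png")
b=np.array([-.115,.9934]); n=np.array([.9934,.115]); o0=np.array([.602,.2008])
W=cloud(d); Z=W[...,2]; ss=(W[...,:2]-o0)@b; t=(W[...,:2]-o0)@n
A=[];B=[]
for a in np.arange(.0,.178,.005):
    m=(ss>a)&(ss<a+.005)&(abs(t)<.012)&(Z>.055)&(Z<.08)
    if m.sum()>8: A.append([a+.075,1]);B.append(np.percentile(Z[m],80))
print(len(A),np.linalg.lstsq(np.array(A),np.array(B),rcond=None)[0])
m=(ss>0)&(ss<.2)&(abs(t)>.05)&(abs(t)<.12)&(Z<.01); print("bench slope",np.linalg.lstsq(np.c_[ss[m],np.ones(m.sum())],Z[m],rcond=None)[0])
tip()
E
```

```text
t: 49.85
tcp_pos: [0.6039, 0.1977, 0.096]
orientation: [-2.079, -2.339, -0.006]
contact_force: [-3.6, 16.7, 9.6]
grip_width: -0.0001
t: 50.35
tcp_pos: [0.5995, 0.2208, 0.1747]
orientation: [-2.086, -2.339, 0.008]
contact_force: [1.2, 0.9, -0.5]
grip_width: -0.0001
t: 50.85
tcp_pos: [0.6106, 0.3112, 0.1652]
orientation: [-1.783, -2.003, -0.583]
contact_force: [0.6, -0.6, -3.9]
grip_width: 0.0003
t: 51.35
tcp_pos: [0.6102, 0.3116, 0.165]
orientation: [-1.783, -2.007, -0.579]
contact_force: [-0.3, 0.6, -0.7]
grip_width: -0.0001
t 51.35 tcp [0.6102 0.3116 0.165 ] F [-0.3  0.6 -0.7] w -0.0001
z [-0.018  0.546 -0.838] y [0.993 0.104 0.046] yaw_y 0.1045
16 [-0.00115257  0.06866502]
bench slope [-0.00088993  0.00028192]
face s 0.2309 face n 1287 orange n 224 z med 0.0647 s range 0.203 0.2311 z pct [0.0609 0.0621 0.0647 0.0659 0.0669]
block z 0.06592884484999961 tip z 0.06193670295868503 tilt 0.0008086390459350467 -0.0008895170314694863
```

View pics/w31.png

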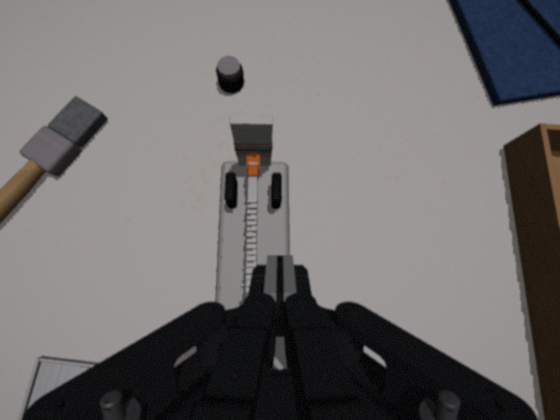

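The beam is level again (tip 61.9 mm, against 61.6 while weighing), so the poise is home. Now to the sign.

```bash
python3 -m jog '[[-1,-3.5,1.1,-0.14,0,0,50],[-1,-3.5,1.1,-0.14,0,0,50],[-1,-3.5,1.1,-0.14,0,0,50],[-1,-3.5,1.1,-0.14,0,0,50],[-1,-3.5,1.1,-0.14,0,0,50]]'; python3 -m jog '[[-1,-4.2,0,0,0,0,50],[-1,-4.2,0,0,0,0,50],[-1,-4.2,0,0,0,0,50],[-1,-4.2,0,0,0,0,50],[-1,-4.2,0,0,0,0,50]]'; python3 -m jog '[[-1,-3,0,0,0,0,50],[0,0,0,0,0,0,50],[0,0,0,0,0,0,50]]'
python3 - <<'E'
from h import *
st(); d=cam("wrist"); save(d,"w32.png"); W=cloud(d); Z=W[...,2]
m=(Z>.118)&(Z<.14)&(np.hypot(W[...,0]-.5015,W[...,1]+.15)<.06)
P=W[m]; print(m.sum(),P.mean(0)); m2=(P[:,2]>.126); r=cv2.minAreaRect(P[m2][:,:2].astype(np.float32)); print(m2.sum(),r)
E
```

```text
t: 51.95
tcp_pos: [0.5608, 0.1341, 0.222]
orientation: [2.046, 2.282, -0.158]
contact_force: [-0.3, 0.2, -1.6]
grip_width: 0.0428
t: 52.45
tcp_pos: [0.5104, -0.0758, 0.2204]
orientation: [2.048, 2.287, -0.155]
contact_force: [1.3, -0.0, -0.0]
grip_width: 0.0427
t: 52.75
tcp_pos: [0.5008, -0.1051, 0.2204]
orientation: [2.051, 2.285, -0.155]
contact_force: [0.4, -0.3, -0.2]
grip_width: 0.0426
t 52.75 tcp [ 0.5008 -0.1051  0.2204] F [ 0.4 -0.3 -0.2] w 0.0426
z [-0.017 -0.12  -0.993] y [ 0.994  0.106 -0.03 ] yaw_y 0.1059
1287 [ 0.50044768 -0.1454347   0.12896719]
1192 ((0.5010846853256226, -0.15099656581878662), (0.01077431533485651, 0.09073542803525925), 5.344847202301025)
```

View pics/w32.png

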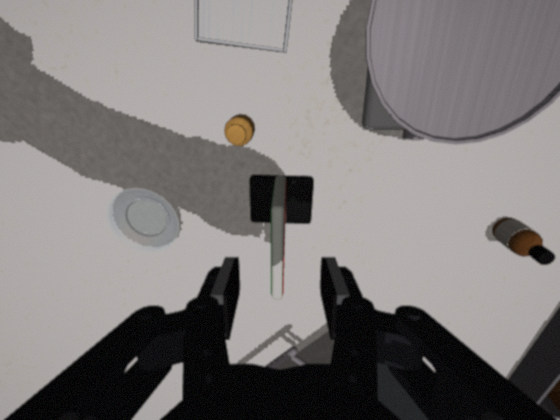

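The sign panel is at (280,240), parallel to the jaws' plane, and its foot is aligned with it. I'll fix the small tool tilt and centre over it.

```bash
python3 -m jog '[[0,-2.3,0,0.06,-0.01,-0.01,50],[0,-2.3,0,0.06,-0.01,0,50],[0,0,0,0,0,0,50],[0,0,0,0,0,0,50]]'
python3 - <<'E'
from h import *
st()
E
```

```text
t: 53.2
tcp_pos: [0.5012, -0.1509, 0.22]
orientation: [2.109, 2.326, 0.002]
contact_force: [0.1, 1.2, -0.1]
grip_width: 0.0427
t 53.2 tcp [ 0.5012 -0.1509  0.22  ] F [ 0.1  1.2 -0.1] w 0.0427
z [ 0.002 -0.    -1.   ] y [0.995 0.098 0.002] yaw_y 0.098
```

```bash
python3 -m jog '[[0,0,-4,0,0,0,50],[0,0,-4,0,0,0,50],[0,0,-2.2,0,0,0,50],[0,0,0,0,0,0,50],[0,0,0,0,0,0,20]]'; python3 -m jog '[[0,0,0,0,0,0,5],[0,0,0,0,0,0,5],[0,0,0,0,0,0,5],[0,0,0,0,0,0,5]]'; python3 -c "
from h import *
s=st();print(s['joint_pos'].round(2))"
```

```text
t: 53.7
tcp_pos: [0.5013, -0.1495, 0.1181]
orientation: [2.106, 2.331, 0.001]
contact_force: [-0.2, -0.1, 0.1]
grip_width: 0.0294
t: 54.1
tcp_pos: [0.5009, -0.1505, 0.1193]
orientation: [2.107, 2.328, 0.003]
contact_force: [-3.3, 1.4, 8.2]
grip_width: 0.0086
t 54.1 tcp [ 0.5009 -0.1505  0.1193] F [-3.3  1.4  8.2] w 0.0086
z [ 0.003  0.    -1.   ] y [0.995 0.099 0.003] yaw_y 0.0994
[-0.07  0.58  0.36  2.19 -0.47  0.45  0.77]
```

Panel gripped. Turn it by -π/2 first (13 × 0.12).

```bash
python3 -m jog '[[0,0,0,0,0,-0.12,5],[0,0,0,0,0,-0.12,5],[0,0,0,0,0,-0.12,5],[0,0,0,0,0,-0.12,5],[0,0,0,0,0,-0.12,5]]';python3 -m jog '[[0,0,0,0,0,-0.12,5],[0,0,0,0,0,-0.12,5],[0,0,0,0,0,-0.12,5],[0,0,0,0,0,-0.12,5],[0,0,0,0,0,-0.12,5]]';python3 -m jog '[[0,0,0,0,0,-0.12,5],[0,0,0,0,0,-0.12,5],[0,0,0,0,0,-0.13,5],[0,0,0,0,0,0,5],[0,0,0,0,0,0,5]]'; python3 -c "
from h import *
s=st();print(s['joint_pos'].round(2),s['ft_torque'])"
```

```text
t: 54.6
tcp_pos: [0.5008, -0.1504, 0.1193]
orientation: [2.705, 1.594, 0.003]
contact_force: [-4.4, 1.1, 9.7]
grip_width: 0.0089
t: 55.1
tcp_pos: [0.5006, -0.1504, 0.1193]
orientation: [3.056, 0.724, 0.002]
contact_force: [-6.4, 2.1, 8.8]
grip_width: 0.0091
t: 55.6
tcp_pos: [0.5006, -0.1502, 0.1193]
orientation: [3.137, 0.157, 0.001]
contact_force: [-5.7, 2.1, 12.7]
grip_width: 0.0088
t 55.6 tcp [ 0.5006 -0.1502  0.1193] F [-5.7  2.1 12.7] w 0.0088
z [ 0.001 -0.    -1.   ] y [ 0.1   -0.995  0.   ] yaw_y -1.4709
[-0.34  0.7   0.81  2.2  -0.93  0.63 -0.31] [ 0.39654923  1.18552434 -0.03829737]
```

j7 still has room (-0.31), so I'll continue in the same grip and watch it.

```bash
python3 -m jog '[[0,0,0,0,0,-0.12,5],[0,0,0,0,0,-0.12,5],[0,0,0,0,0,-0.12,5],[0,0,0,0,0,-0.12,5],[0,0,0,0,0,-0.12,5]]'; python3 -c "
from h import *
s=st();print(s['joint_pos'].round(2),s['ft_torque'])"
```

```text
t: 56.1
tcp_pos: [0.5006, -0.1501, 0.1193]
orientation: [-3.041, 0.784, 0.001]
contact_force: [-4.8, 3.7, 12.4]
grip_width: 0.0092
t 56.1 tcp [ 0.5006 -0.1501  0.1193] F [-4.8  3.7 12.4] w 0.0092
z [-0.     0.001 -1.   ] y [-0.483 -0.875 -0.001] yaw_y -2.0753
[-0.39  0.75  0.92  2.2  -1.01  0.7  -0.82] [0.65493773 1.20389509 0.04581243]
```

j5 is near its limit (-1.01 against -1.05). I'll release, lift, swing the tool a half turn and regrip rather than risk it.

```bash
python3 -m jog '[[0,0,0,0,0,0,30],[0,0,0,0,0,0,50],[0,0,0,0,0,0,50],[0,0,3,0,0,0,50],[0,0,3,0,0,0,50]]'; for i in 1 2 3 4; do python3 -m jog '[[0,0,0,0,0,0.14,50],[0,0,0,0,0,0.14,50],[0,0,0,0,0,0.14,50],[0,0,0,0,0,0.14,50],[0,0,0,0,0,0.14,50]]' | head -3; done; python3 -m jog '[[0,0,0,0,0,0.14,50],[0,0,0,0,0,0.14,50],[0,0,0,0,0,0.06,50],[0,0,0,0,0,0,50],[0,0,0,0,0,0,50]]'; python3 -c "
from h import *
s=st();print(s['joint_pos'].round(2))
d=cam('wrist'); save(d,'w33.png'); W=cloud(d); Z=W[...,2]
m=(Z>.126)&(Z<.14)&(np.hypot(W[...,0]-.501,W[...,1]+.15)<.06)
print(m.sum(),cv2.minAreaRect(W[m][:,:2].astype(np.float32)))"
```

```text
t: 56.6
tcp_pos: [0.5006, -0.1511, 0.1785]
orientation: [3.042, -0.776, -0.004]
contact_force: [0.2, -0.3, 0.8]
grip_width: 0.0427
t: 57.1
tcp_pos: [0.5011, -0.151, 0.1783]
orientation: [3.123, 0.324, 0.001]
t: 57.6
tcp_pos: [0.5011, -0.1511, 0.1783]
orientation: [2.822, 1.375, 0.002]
t: 58.1
tcp_pos: [0.5011, -0.1511, 0.1783]
orientation: [2.18, 2.259, 0.002]
t: 58.6
tcp_pos: [0.5011, -0.1511, 0.1783]
orientation: [1.273, 2.87, 0.002]
t: 59.1
tcp_pos: [0.5009, -0.1512, 0.1781]
orientation: [0.783, 3.041, 0.003]
contact_force: [-0.5, -0.1, -0.2]
grip_width: 0.0426
t 59.1 tcp [ 0.5009 -0.1512  0.1781] F [-0.5 -0.1 -0.2] w 0.0426
z [ 0.002  0.001 -1.   ] y [0.483 0.876 0.002] yaw_y 1.0671
[ 0.11  0.46  0.11  2.13 -0.09  0.56  1.35]
2138 ((0.5003379583358765, -0.15183193981647491), (0.01137642003595829, 0.09133651852607727), 60.5191764831543)
```

View pics/w33.png

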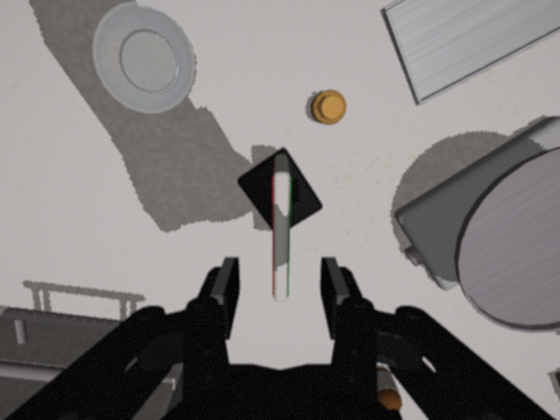

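The panel lines up with the jaws (60.5°, green side towards +x, y). Regrip and turn the remaining -55.2° (-0.963 rad).

```bash
python3 -m jog '[[0,0,-3,0,0,0,50],[0,0,-3,0,0,0,50],[0,0,0,0,0,0,50],[0,0,0,0,0,0,20],[0,0,0,0,0,0,5]]'; python3 -m jog '[[0,0,0,0,0,0,5],[0,0,0,0,0,0,5],[0,0,0,0,0,0,5],[0,0,0,0,0,-0.12,5],[0,0,0,0,0,-0.12,5]]'; python3 -m jog '[[0,0,0,0,0,-0.12,5],[0,0,0,0,0,-0.12,5],[0,0,0,0,0,-0.12,5],[0,0,0,0,0,-0.12,5],[0,0,0,0,0,-0.12,5]]'; python3 -m jog '[[0,0,0,0,0,-0.12,5],[0,0,0,0,0,0,5],[0,0,0,0,0,0,5]]'; python3 -c "
from h import *
s=st()"
```

```text
t: 59.65
tcp_pos: [0.5015, -0.1511, 0.1191]
orientation: [0.78, 3.041, 0.002]
contact_force: [0.9, -0.2, 0.9]
grip_width: 0.014
t: 60.15
tcp_pos: [0.5016, -0.1509, 0.1194]
orientation: [1.144, 2.922, 0.004]
contact_force: [-0.4, 1.7, 6.9]
grip_width: 0.009
t: 60.65
tcp_pos: [0.501, -0.1512, 0.1193]
orientation: [1.958, 2.454, 0.003]
contact_force: [-2.9, 0.6, 9.8]
grip_width: 0.0086
t: 60.95
tcp_pos: [0.5009, -0.1512, 0.1193]
orientation: [2.096, 2.337, 0.003]
contact_force: [-3.5, 0.4, 10.9]
grip_width: 0.0085
t 60.95 tcp [ 0.5009 -0.1512  0.1193] F [-3.5  0.4 10.9] w 0.0085
z [ 0.003 -0.    -1.   ] y [0.994 0.108 0.003] yaw_y 0.1082
```

```bash
python3 -m jog '[[0,0,0,0,0,-0.01,5],[0,0,0,0,0,0,5],[0,0,0,0,0,0,30],[0,0,0,0,0,0,50],[0,0,0,0,0,0,50]]'; python3 -m jog '[[0,0,3,0,0,0,50],[0,0,4,0,0,0,50],[0,4,3,0,0,0,50],[0,0,0,0,0,0,50],[0,0,0,0,0,0,50]]'; python3 -c "
from h import *
s=st()
d=cam('wrist'); save(d,'w34.png'); W=cloud(d); Z=W[...,2]
m=(Z>.126)&(Z<.14)&(np.hypot(W[...,0]-.501,W[...,1]+.15)<.06)
print(m.sum(),cv2.minAreaRect(W[m][:,:2].astype(np.float32)))
g=cv2.cvtColor(d['frame'],cv2.COLOR_RGB2GRAY); v,u=np.where((g<26)&(Z<.03)&(np.hypot(W[...,0]-.501,W[...,1]+.15)<.06))
Q=np.array([ray(d,a,b,.014)[:2] for a,b in zip(u,v)],np.float32); print(len(Q),cv2.minAreaRect(Q))
d=cam('scene'); save(d,'s34.png')"
```

```text
t: 61.45
tcp_pos: [0.5011, -0.1509, 0.1183]
orientation: [2.108, 2.327, 0.002]
contact_force: [-0.7, -0.1, 0.9]
grip_width: 0.0425
t: 61.95
tcp_pos: [0.5014, -0.1096, 0.2186]
orientation: [2.104, 2.33, 0.004]
contact_force: [0.2, 0.5, -0.0]
grip_width: 0.0427
t 61.95 tcp [ 0.5014 -0.1096  0.2186] F [ 0.2  0.5 -0. ] w 0.0427
z [ 0.003  0.    -1.   ] y [0.995 0.102 0.003] yaw_y 0.1019
1304 ((0.5006234645843506, -0.15128695964813232), (0.011289391666650772, 0.09129389375448227), 5.82797384262085)
1990 ((0.500213623046875, -0.14973029494285583), (0.07102998346090317, 0.05630790814757347), 5.72499942779541)
```

View pics/w34.png

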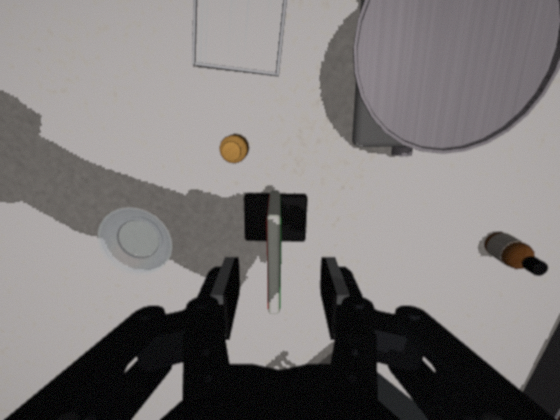

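View pics/s34.png

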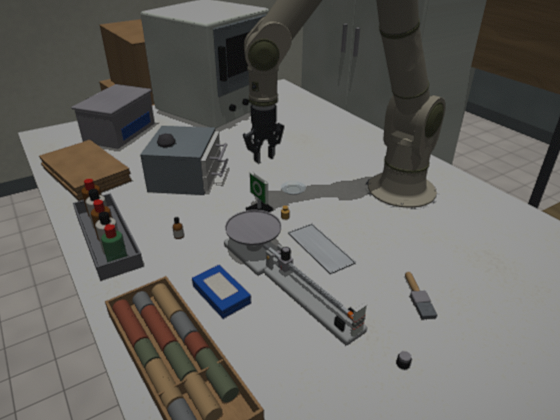

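The scene view shows the green face to the aisle (259,188). The panel is at 5.8° and its foot at 5.7°. The drawer is shut, the poise is home, and the bystanders look unmoved. Handing in.

```bash
python3 -m jog '[[0,0,2,0,0,0,50],[0,0,0,0,0,0,50],[0,0,0,0,0,0,50]]'
python3 - <<'E'
from h import *
st(); print(robot.close_job())
E
```

```text
t: 62.35
tcp_pos: [0.5006, -0.1119, 0.2374]
orientation: [2.11, 2.326, 0.001]
contact_force: [0.2, 0.8, 0.1]
grip_width: 0.0427
t 62.35 tcp [ 0.5006 -0.1119  0.2374] F [0.2 0.8 0.1] w 0.0427
z [ 0.001 -0.    -1.   ] y [0.995 0.097 0.001] yaw_y 0.0972
the job is handed in; nothing more can be done
None
```

The job is handed in after 62 s of the 210 s allowed. The tray held two discs, grey-green and rust red.

- **Weighing:** I put both discs on the pan and set the poise in four moves. The beam then hung free for over 3 s, level to about 0.001 rad. By my camera estimate the poise stood about 70 mm out, so the discs weigh roughly 140 g together.
- **Discs and drawer:** Both discs lie flat in the top drawer. Its front is in line with the shut lower drawer, so it is fully shut.
- **Poise:** It is pushed home against its stop. My first check suggested it was about 1 mm short. A second push stopped at the same place (17 N), and the beam then read level within 0.001 rad.
- **Sign:** I turned it half a turn last, in two grips. The green face looks to the aisle, with the panel at 5.8° and its foot at 5.7°.

**Not clean:** The red disc slipped out of the first grip but stayed in the tray, and I gripped it again lower. The wrist force showed about 26 N during one grip. The bystanders look unmoved in the last scene picture, but I did not measure them.

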